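# Put the mixed-up lids back on their own soap moulds

### The arm

A 6-joint arm with a two-finger parallel gripper is mounted at the origin on a cart in front of the work surface, level with it; the furniture and walls round the work are solid. World frame = base frame: x ahead of the robot, y to its left, z up, the work surface at z = 0. Lengths are in m, angles in rad, forces in N, time in s.
With the tool pointing down it reaches from about 0.275 to 0.825 m from the base axis. Payload 4.9 kg.
Tool frame: the origin (TCP) lies midway between the tips of the shut fingers; the grasp point (between the pads) lies 19 mm behind it; y points along the fingers, z is the direction in which the jaws open and shut, and the axes are right-handed (so a half turn about y gives the same grasp; the last joint's range is limited). The gripper opens to 85 mm and grips with 20 to 120 N. Pads are 22 mm wide; open, the fingers measure 114 mm over their backs; the gripper's body (76 mm by 85 mm) begins 54 mm behind the grasp point. The pads swing forward as they close: fully open they stand 13 mm farther back than shut.
Start: joints at [-1.333, 0.326, -0.193, 1.052, 0, 1.437], TCP at [0.2, -0.512, 0.231] pointing down, gripper open.
Joint ranges: [-2.65, 2.65], [-0.97, 1.79], [-1.3, 1.35], [-1.93, 2.1], [-1.47, 1.37], [-3.14, 3.14]. Speed limits (rad/s): [2.57, 2.57, 3.14, 3.14, 3.14, 3.14].

### API

Orientations are given as a unit quaternion [x, y, z, w].
In Python, from rig import ctrl, read_camera gives the robot as it stands.
- The arm moves only by the tool play_rows, never from a script. Its argument "steps" is a list of rows, each a list of 3 entries, a list of its own where there are three numbers: the shift along the tool's x, y, z in mm, then the turn about the tool's y in degrees, then the opening, from -1 (shut) to 1 (fully open), so that 0 is half open. In form: [[[dx, dy, dz], spin, grip], ...]. A call has exactly 5 rows; each row shifts and turns the pose as measured when the row begins, along the tool's axes as they then stand; what a row does not reach is not made up. A row lasts 1/10 s, in which the tool goes at most 50 mm and 8.59 degrees, less where a joint would pass 70% of its speed; a pose out of reach is approached as far as the arm can. A call with a gripper value outside its range is refused whole. The fingers move at their own pace and stop on an object; "grip_force" is the grip in N (left out, the last holds). Time passes only in rows, so rows that do not move let the fingers close, or fill a call up. It gives the time, the measured TCP pose, the force and the opening at its end, in the units of the state.
- ctrl.observe(): the state, without advancing time (a new reading comes with each control period).
- read_camera(name): name is "scene" or "side" or "wrist"; returns a dict with "frame" (480x640x3 uint8, red, green, blue), "camera_matrix" (3x3 intrinsics, pixels), "extrinsics" (4x4, takes a point from world to camera coordinates). Camera axes: x right, y up, looking along -z (the intrinsics and any distortion apply to the point x, -y, -z); pixel columns grow to the right and rows downward; lengths in m; the calibration is good to about 2 mm. The wrist camera is an equidistant fisheye: a pixel r from the principal point sees the ray r / f radians off the axis. A picture is of the moment at which its call begins. There is no depth.
- ctrl.sign_off(): hands the job in, once; it reports no verdict.
The state is a dict: "t": time; "joints": joint angles; "joint_velocities": joint speeds; "joint_torque": joint torques, N m; "position": TCP position; "tcp_rot": TCP orientation; "contact_force": force on the tool from outside, world axes, zero at the start; "ft_torque": the same for the moment, N m; "gripper_width": opening from 0.0 (shut) to 1.0 (fully open).
Only numpy, scipy, OpenCV 4.12 (cv2) and the standard library are available. Lean on these libraries where they do the work, as an engineer would, in place of code of your own. Each camera call takes 0.05 s, during which the arm holds its last target.

### The job

The lids of the three wooden soap moulds were mixed up: each lies loosely on a wrong mould and closes nothing. Change them round so that every mould is closed by the lid made for its shape, lying flat and fully home on the rim; the cork mat is free for putting a lid down in between. Set the lids down rather than dropping them, leave the red-banded jar, the turquoise-banded jar and the amber bottle where they are, and let go of everything at the end.

Things in the scene. Friction and masses are not known exactly. Their poses are not given: they have to be found in the camera images.
- lid_square_centre (a point): Square wooden lid, board 107 x 107 mm, plug under it 84 x 84; starts on the loaf mould; on top a grip bar 70 (x) x 18 (y), 32 high, on a foot 24 wide, 4 high. Lid 50 high: plug 8, board 10, grip 32; about 0.2 kg. Point: mid axis, 25 above the underside; z up. 17 above the rim when home, 25 above what it lies flat on.
- lid_round_centre (a point): Round wooden lid, board 133 mm across, plug under it 110 across; starts on the square mould; on top a grip bar 70 (x) x 18 (y), 32 high, on a foot 24 wide, 4 high. Lid 50 high: plug 8, board 10, grip 32; about 0.2 kg. Point: mid axis, 25 above the underside; z up. 17 above the rim when home, 25 above what it lies flat on.
- lid_loaf_centre (a point): Oblong wooden lid, board 163 (x) x 79 (y) mm, plug under it 140 (x) x 56 (y); starts on the round mould; on top a grip bar 70 (x) x 18 (y), 32 high, on a foot 24 wide, 4 high. Lid 50 high: plug 8, board 10, grip 32; about 0.2 kg. Point: mid axis, 25 above the underside; z up. 17 above the rim when home, 25 above what it lies flat on.
- mould_square_rim (a point): Square mould, outside 119 x 119 mm, rim 48 above the table, mouth 95 x 95 at the rim; x and y axes along its sides. Fixed; wood with lilac liner, the mouth narrows inwards so the right plug (8 deep) guides itself in: play each way 5 at the rim, 3 when home. Point: centre of the mouth, at rim height; z up.
- mould_round_rim (a point): Round mould, 145 mm across outside, rim 58 above the table, mouth 121 across at the rim. Fixed; wood with lilac liner, the mouth narrows inwards so the right plug (8 deep) guides itself in: play each way 5 at the rim, 3 when home. Point: centre of the mouth, at rim height; z up.
- mould_loaf_rim (a point): Oblong loaf mould, outside 175 (x) x 91 (y) mm, rim 66 above the table, mouth 151 (x) x 67 (y) at the rim. Fixed; wood with lilac liner, the mouth narrows inwards so the right plug (8 deep) guides itself in: play each way 5 at the rim, 3 when home. Point: centre of the mouth, at rim height; z up.
- cork_mat: Bare round cork mat, 150 mm across, 4 thick, flat on the table and fixed: free spot for any one lid. Origin at the centre of its underside, so its top is 4 above the point.
- pigment_red: Bystander: small white jar with screw lid and a red band, 68 across, 56 high; origin at the centre of its underside.
- lagoon_jar: Bystander: small white jar with screw lid and a turquoise band, 55 across, 50 high; origin at the centre of its underside.
- oil_bottle: Bystander: amber bottle with black cap, 61 across, 104 high; origin at the centre of its underside.
Things that resemble listed ones, but are neither listed nor needed, are in the scene too. Leave any yellow look-alike of the part that bears lid_round_centre alone.

How it is judged:
At the end, for the whole second after the job is handed in: Each lid is home on the mould of its shape: middle within 7 mm of the mould's, underside 8 mm (within 3) below the rim, level within 2.5 degrees, at rest, let go; the red- and turquoise-banded jars and the amber bottle within 30 mm of where they stood (horizontal distance between lid_square_centre and mould_square_rim below 0.007 m and z of lid_square_centre in the frame of mould_square_rim between 0.014 and 0.02 m and angle between each of lid_square_centre, lid_round_centre, lid_loaf_centre's own z axis and vertical below 0.044 rad and linear speed of each of lid_square, lid_round, lid_loaf below 0.02 m/s and angular speed of each of lid_square, lid_round, lid_loaf below 0.1 rad/s and horizontal distance between lid_round_centre and mould_round_rim below 0.007 m and z of lid_round_centre in the frame of mould_round_rim between 0.014 and 0.02 m and horizontal distance between lid_loaf_centre and mould_loaf_rim below 0.007 m and z of lid_loaf_centre in the frame of mould_loaf_rim between 0.014 and 0.02 m and distance of each of pigment_red, lagoon_jar, oil_bottle from where it was at the start of the episode below 0.03 m); the robot touches nothing.
It fails at once if the square lid is dropped: it falls freely (faster than 0.6 m/s with no finger on it) (linear speed of lid_square above 0.6 m/s and contact force between lid_square and the fingers below 0.05 N and contact force between lid_square and the arm below 0.05 N).
It fails at once if the round lid is dropped: it falls freely (faster than 0.6 m/s with no finger on it) (linear speed of lid_round above 0.6 m/s and contact force between lid_round and the fingers below 0.05 N and contact force between lid_round and the arm below 0.05 N).
It fails at once if the loaf lid is dropped: it falls freely (faster than 0.6 m/s with no finger on it) (linear speed of lid_loaf above 0.6 m/s and contact force between lid_loaf and the fingers below 0.05 N and contact force between lid_loaf and the arm below 0.05 N).
It fails at once if the red-banded jar, the turquoise-banded jar or the amber bottle is moved by more than 30 mm (distance of any of pigment_red, lagoon_jar, oil_bottle from where it was at the start of the episode above 0.03 m).
It also fails if it takes over 96 s, if anything falls off the work surface, if the arm or the gripper's body presses on something with over 40 N, if the wrist force passes 120 N, or if a joint passes its speed limit or range.

## Working session

There is one attempt and no reset: what is moved stays moved. The work goes in short steps, Python scripts to look and compute and a tool call to move; the robot and the scene stay as the last step left them, time stands still between calls to the robot, and variables do not carry over. Pictures are saved under pics/ and viewed, and the job is handed in when it is done.

Besides the shell and the picture viewer there is one more tool, called after "Emit:" as name(argument=value, ...), one argument or row to a line, values as JSON. play_rows: Moves the arm, as the interface text tells. Its arguments: {"type":"object","properties":{"steps":{"type":"array"},"grip_force":{"type":"number"}},"required":["steps"]}

```bash
ls; mkdir -p pics; python3 - <<'E'
from rig import ctrl, read_camera
import cv2, numpy as np
np.set_printoptions(precision=4,suppress=True)
print(ctrl.observe())
for n in ["scene","side","wrist"]:
    d=read_camera(n); cv2.imwrite(f"pics/{n}0.png",d["frame"][:,:,::-1]); print(n,d["camera_matrix"],d["extrinsics"],[k for k in d])
E
```

```text
pics
{'t': 0.0, 'joints': array([-1.3332,  0.327 , -0.1936,  1.052 ,  0.    ,  1.4366]), 'joint_velocities': array([ 0.0005,  0.0019,  0.0012,  0.0013,  0.0012, -0.0003]), 'joint_torque': array([ -0.0013, -44.3397,  26.2442,   0.0155,  -0.0002,   0.    ]), 'position': array([ 0.1997, -0.5118,  0.2305]), 'tcp_rot': array([-0.1307,  0.6956, -0.6943,  0.1307]), 'contact_force': array([ 0.8964, -0.1174,  0.5851]), 'ft_torque': array([-0.0041,  0.0098,  0.0327]), 'gripper_width': 1.0010032065755157}
scene [[442.602    0.     321.0544]
 [  0.     442.602  241.901 ]
 [  0.       0.       1.    ]] [[-0.7118 -0.7023 -0.0133  0.4045]
 [ 0.3063 -0.3274  0.8939 -0.2382]
 [-0.6321  0.6322  0.4481 -0.8948]
 [ 0.      0.      0.      1.    ]] ['frame', 'camera_matrix', 'extrinsics']
side [[502.4143   0.     319.2888]
 [  0.     502.4143 239.714 ]
 [  0.       0.       1.    ]] [[-0.9763 -0.2156 -0.0169  0.5403]
 [ 0.0962 -0.5029  0.859  -0.1237]
 [-0.1937  0.837   0.5117 -1.0749]
 [ 0.      0.      0.      1.    ]] ['frame', 'camera_matrix', 'extrinsics']
wrist [[371.6483   0.     321.8199]
 [  0.     371.6483 231.5593]
 [  0.       0.       1.    ]] [[ 0.3638 -0.9315 -0.0013 -0.5498]
 [ 0.8934  0.3493 -0.2824  0.0383]
 [ 0.2636  0.1016  0.9593 -0.379 ]
 [ 0.      0.      0.      1.    ]] ['frame', 'camera_matrix', 'extrinsics']
```

View pics/scene0.png

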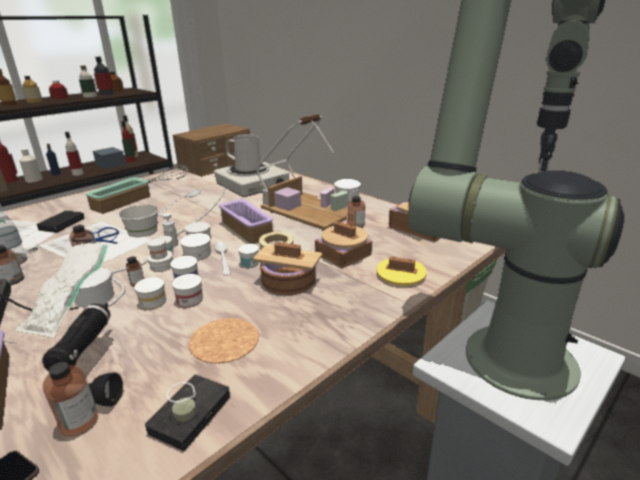

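View pics/side0.png

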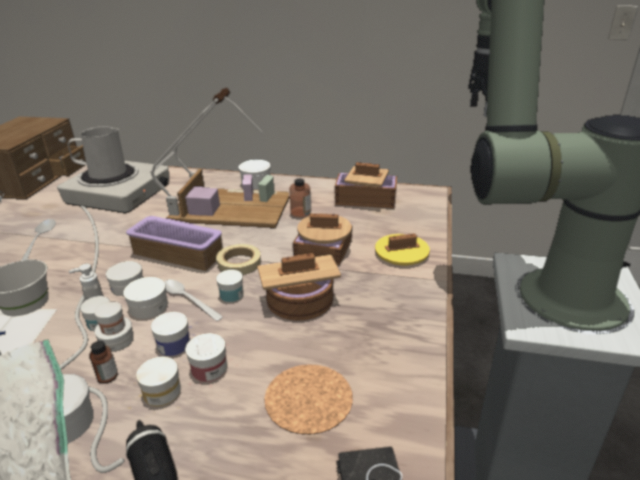

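View pics/wrist0.png

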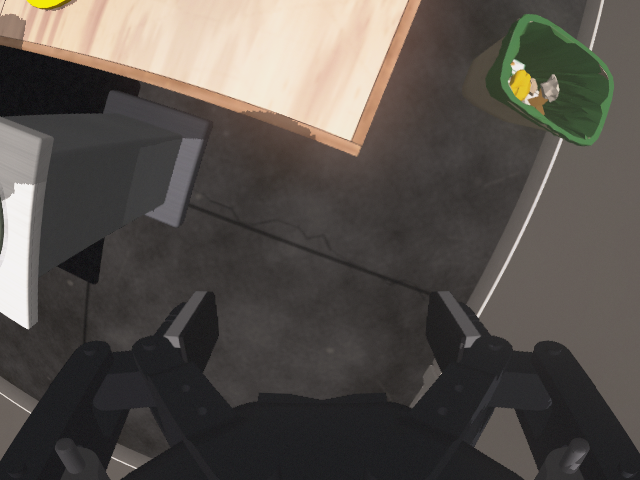

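```bash
cat > h.py <<'E'
from rig import ctrl, read_camera
import cv2, numpy as np
from scipy.spatial.transform import Rotation as R
np.set_printoptions(precision=4,suppress=True)
def ray(d,u,v,fish=False):
    K=d["camera_matrix"];E=d["extrinsics"]
    x=(u-K[0,2])/K[0,0];y=(v-K[1,2])/K[1,1]
    if fish:
        r=np.hypot(x,y); s=np.sin(r)/r if r>1e-9 else 1; p=np.array([x*s,y*s,np.cos(r)])
    else: p=np.array([x,y,1.])
    p=np.array([p[0],-p[1],-p[2]])
    return -E[:3,:3].T@E[:3,3], E[:3,:3].T@p
def at(d,u,v,z,fish=False):
    o,r=ray(d,u,v,fish); return o+r*(z-o[2])/r[2]
def proj(d,P,fish=False):
    P=np.atleast_2d(P);K=d["camera_matrix"];E=d["extrinsics"]
    c=P@E[:3,:3].T+E[:3,3]; c=c*[1,-1,-1]
    if fish:
        r=np.hypot(c[:,0],c[:,1]);th=np.arctan2(r,c[:,2]);q=c[:,:2]/np.maximum(r,1e-9)[:,None]*th[:,None]
    else: q=c[:,:2]/c[:,2:]
    return q*K[0,0]+K[:2,2]
def snap(n,name,box=None,s=1):
    d=read_camera(n);f=d["frame"][:,:,::-1]
    if box: x0,y0,x1,y1=box; f=f[y0:y1,x0:x1]
    cv2.imwrite(f"pics/{name}.png",cv2.resize(f,None,fx=s,fy=s,interpolation=cv2.INTER_CUBIC)); return d
E
python3 - <<'E'
from h import *
s=ctrl.observe(); Rm=R.from_quat(s["tcp_rot"]).as_matrix(); print(Rm)
d=snap("side","side1",(220,150,460,330),3.3); c=snap("scene","scene1",(200,160,480,320),2.8)
for n,u,v,z in [("mat",308,397,.004),("loaf lid grip top",299,262,.108),("round lid grip",323,221,.09),("sq lid grip",366,170,.108),("yellow",403,248,.02),("red",207,345,.056),("turq",230,275,.05),("bottle",300,184,.104),("tray",175,228,.06)]:
    print(n,at(d,u,v,z))
for n,u,v,z in [("mat",223,340,.004),("loaf lid grip top",287,250,.108),("round lid grip",345,230,.09),("sq lid grip",416,208,.108),("yellow",402,268,.02)]:
    print(n,at(c,u,v,z))
E
```

```text
[[-0.9317 -0.0004  0.3633]
 [-0.3633  0.0013 -0.9317]
 [-0.0001 -1.     -0.0013]]
mat [0.4885 0.382  0.004 ]
loaf lid grip top [0.5635 0.1358 0.108 ]
round lid grip [ 0.5591 -0.0741  0.09  ]
sq lid grip [ 0.4957 -0.357   0.108 ]
yellow [ 0.3671 -0.1016  0.02  ]
red [0.6782 0.3486 0.056 ]
turq [0.721  0.1284 0.05  ]
bottle [ 0.6577 -0.2403  0.104 ]
tray [ 0.9236 -0.0245  0.06  ]
mat [0.4858 0.3853 0.004 ]
loaf lid grip top [0.5469 0.1405 0.108 ]
round lid grip [ 0.5451 -0.0742  0.09  ]
sq lid grip [ 0.4674 -0.3082  0.108 ]
yellow [ 0.3715 -0.111   0.02  ]
```

View pics/side1.png

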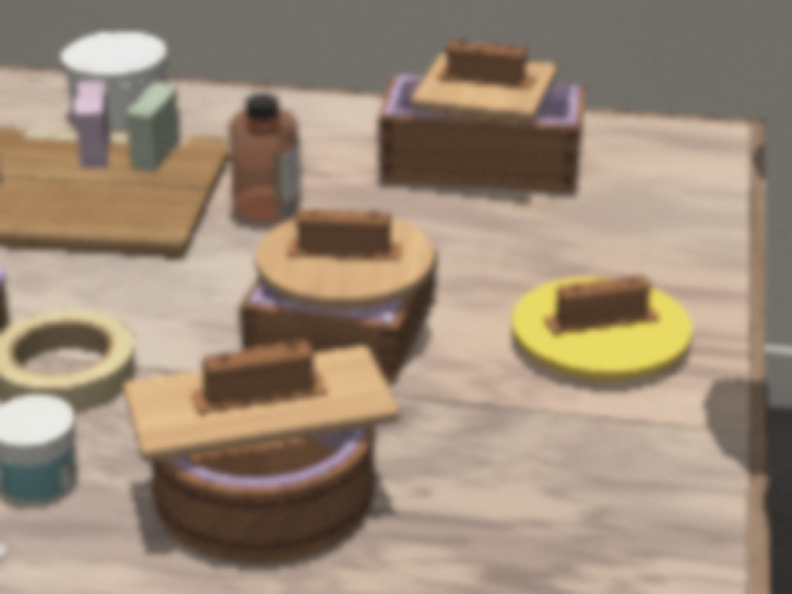

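View pics/scene1.png

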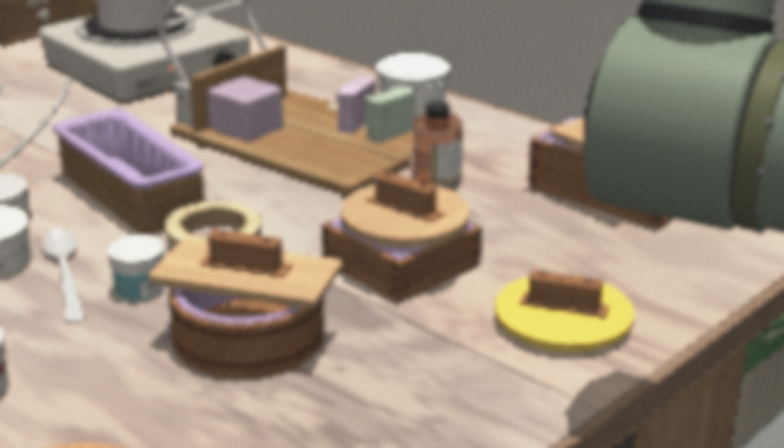

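```bash
cat >> h.py <<'E'
def plan(p,yaw=None):
    """print tool-axis shift (mm) and spin (deg) to TCP target p, tool z heading yaw (deg, mod 180)"""
    s=ctrl.observe(); M=R.from_quat(s["tcp_rot"]).as_matrix(); d=(np.array(p)-s["position"])*1000
    y0=np.degrees(np.arctan2(M[1,2],M[0,2])); print("t",s["t"],"pos",s["position"],"yaw",y0,"j",s["joints"],"down",M[:,1], "w",s["gripper_width"],"F",s["contact_force"])
    sp=0
    if yaw is not None:
        sp=-((yaw-y0+90)%180-90); print("spin",sp,"(other",sp-np.sign(sp)*180,")")
    print("shift before spin",M.T@d)
    # straight-line shift per row if spin happens: shifts along axes as they then stand
    M2=M@R.from_rotvec([0,np.radians(sp),0]).as_matrix(); print("shift after spin",M2.T@d)
E
python3 - <<'E'
from h import *
d=read_camera("wrist"); E=d["extrinsics"]; s=ctrl.observe()
M=R.from_quat(s["tcp_rot"]).as_matrix()
o=-E[:3,:3].T@E[:3,3]; print("cam",o,"in tool",M.T@(o-s["position"]),"axis in tool",M.T@(-E[2,:3]))
plan([0.44,-0.34,0.30],-69)
E
```

```text
cam [ 0.2657 -0.4871  0.374 ] in tool [-0.0706 -0.143   0.0005] axis in tool [0.2826 0.9592 0.0002]
t 0.3 pos [ 0.1998 -0.5122  0.231 ] yaw -68.6957898299907 j [-1.3332  0.3265 -0.1929  1.052  -0.      1.4366] down [-0.0002  0.0006 -1.    ] w 0.9964354149370351 F [ 0.1381 -0.7056 -0.3581]
spin 0.3042101700092985 (other -179.6957898299907 )
shift before spin [-286.3874  -68.9525  -73.2345]
shift after spin [-285.9945  -68.9525  -74.754 ]
```

Emit:
play_rows(
  steps=[
    [[-45, -14, -12], 0, 1],
    [[-45, -14, -12], 0, 1],
    [[-45, -14, -12], 0, 1],
    [[-45, -14, -12], 0, 1],
    [[-45, -14, -12], 0, 1],
  ],
)

```text
t: 0.8
position: [0.3887, -0.3744, 0.3004]
tcp_rot: [-0.127, 0.697, -0.694, 0.125]
contact_force: [0.8, 0.4, 0.0]
gripper_width: 1.0
```

```bash
python3 - <<'E'
from h import *
plan([0.44,-0.34,0.30],-69)
snap("wrist","w1")
E
```

```text
t 0.8 pos [ 0.3887 -0.3744  0.3004] yaw -69.4869602496113 j [-0.9034  0.2746 -0.0871  1.2134 -0.0001  1.8802] down [-0.0027  0.0033 -1.    ] w 1.0000386328913944 F [0.7995 0.3637 0.0231]
spin -0.48696024961130036 (other 179.5130397503887 )
shift before spin [-60.0627   0.3428 -14.2546]
shift after spin [-60.1817   0.3428 -13.7436]
```

View pics/w1.png

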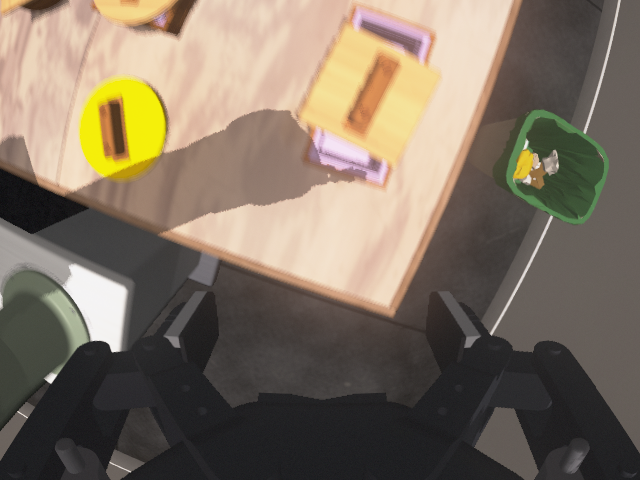

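Emit:
play_rows(
  steps=[
    [[-45, 3, -11], 0, 1],
    [[-45, 3, -11], 0, 1],
    [[0, 3, 0], 0, 1],
    [[0, 0, 0], 0, 1],
    [[0, 0, 0], 0, 1],
  ],
)

```text
t: 1.35
position: [0.4713, -0.3177, 0.2951]
tcp_rot: [-0.128, 0.695, -0.695, 0.133]
contact_force: [-0.8, 0.1, 0.0]
gripper_width: 0.998
```

```bash
python3 - <<'E'
from h import *
plan([0.48,-0.34,0.30],-69)
d=snap("wrist","w2",(160,0,480,240),2.5)
import pickle; pickle.dump(d,open("w2.pkl","wb"))
E
```

```text
t 1.35 pos [ 0.4713 -0.3177  0.2951] yaw -68.73169206124386 j [-0.7256  0.3256 -0.0297  1.212   0.0048  2.0448] down [ 0.0058  0.0013 -1.    ] w 0.9975131577791441 F [-0.7932  0.1313  0.0019]
spin 0.2683079387561378 (other -179.73169206124385 )
shift before spin [-0.0359 -4.8664 23.8918]
shift after spin [-0.1478 -4.8664 23.8914]
```

View pics/w2.png

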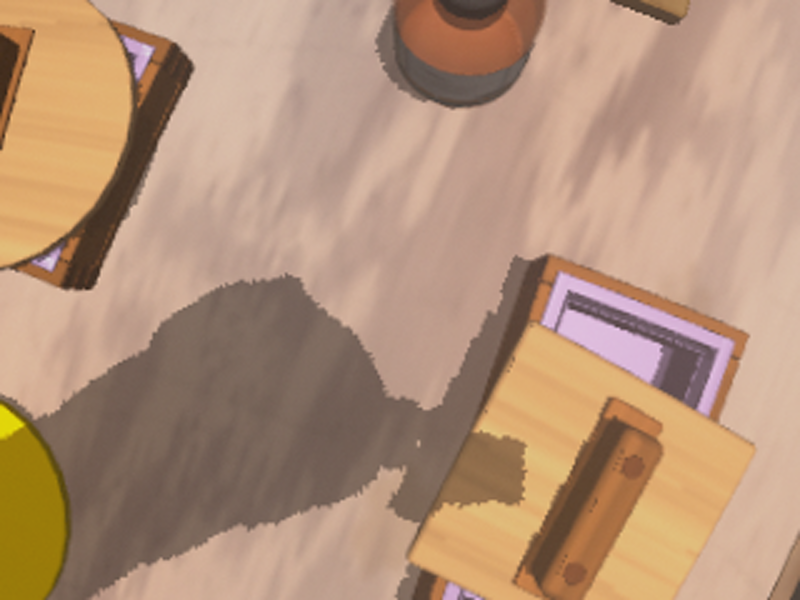

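```bash
cat >> h.py <<'E'
import pickle
from scipy.optimize import least_squares
def fit(d,uv,loc,z,fish=True,x0=(0.5,0,0)):
    """uv pixels, loc local xy (m), z heights (m each) -> x,y,yaw(deg)"""
    G=np.array([at(d,u,v,zz,fish)[:2] for (u,v),zz in zip(uv,z)]); loc=np.array(loc)
    def f(p):
        c,s=np.cos(p[2]),np.sin(p[2]); return ((loc@np.array([[c,s],[-s,c]])+p[:2])-G).ravel()
    best=min((least_squares(f,[G[:,0].mean(),G[:,1].mean(),a]) for a in np.radians(range(-180,180,30))),key=lambda r:r.cost)
    print("x,y mm, yaw:",best.x[:2]*1000,np.degrees(best.x[2]),"res mm",best.fun.reshape(-1,2)*1000); return best.x
def crop(d,name,box,s):
    x0,y0,x1,y1=box; f=d["frame"][y0:y1,x0:x1,::-1]
    cv2.imwrite(f"pics/{name}.png",cv2.resize(f,None,fx=s,fy=s,interpolation=cv2.INTER_CUBIC))
E
python3 - <<'E'
from h import *
d=pickle.load(open("w2.pkl","rb")); crop(d,"w2b",(310,90,470,270),3.3); crop(d,"w2c",(60,0,260,130),4)
E
```

```text
(no output)
```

View pics/w2b.png

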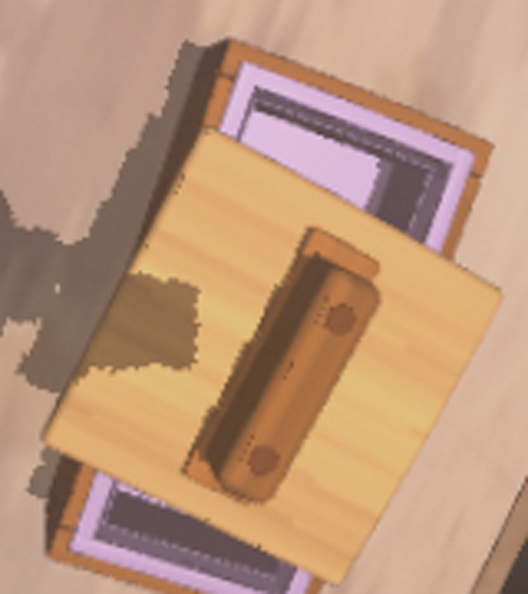

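View pics/w2c.png

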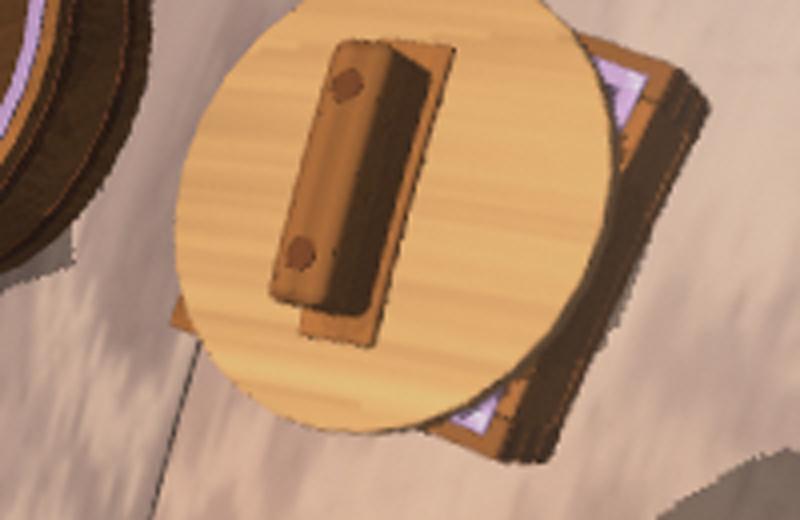

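```bash
python3 - <<'E'
from h import *
d=pickle.load(open("w2.pkl","rb"))
f=lambda l,s,o:[(a/s+o[0],b/s+o[1]) for a,b in l]
h=.0535
print("sqlid");fit(d,f([(210,130),(500,292),(337,585),(45,440)],3.3,(310,90)),[(-h,-h),(h,-h),(h,h),(-h,h)][::-1],[.084]*4)
print("sqlid rotdir2");fit(d,f([(210,130),(500,292),(337,585),(45,440)],3.3,(310,90)),[(-h,-h),(h,-h),(h,h),(-h,h)],[.084]*4)
a,b=.0875,.0455
P=f([(232,38),(492,145),(48,552)],3.3,(310,90))
print("loafm");fit(d,P,[(a,b),(a,-b),(-a,b)],[.066]*3)
# bar ends top z=.116
Q=f([(350,268),(247,500)],3.3,(310,90));
g=[at(d,u,v,.116,True) for u,v in f([(341,318),(264,460)],3.3,(310,90))]; print("pins",g,np.mean(g,0),np.degrees(np.arctan2(*(g[0]-g[1])[[1,0]])))
s=.0595
print("sqm");fit(d,f([(675,62),(500,460),(172,325)],4,(60,0)),[(s,-s),(-s,-s),(-s,s)],[.048]*3)
g=[at(d,u,v,.098,True) for u,v in f([(347,85),(300,252)],4,(60,0))]; print("round pins",g,np.mean(g,0),np.degrees(np.arctan2(*(g[0]-g[1])[[1,0]])))
E
```

```text
sqlid
x,y mm, yaw: [ 496.6373 -385.4969] -95.33793746712732 res mm [[ 1.7795  2.2542]
 [ 0.7269 -2.5799]
 [-1.0004 -1.326 ]
 [-1.506   1.6516]]
sqlid rotdir2
x,y mm, yaw: [ 496.6373 -385.4969] 91.28196862780385 res mm [[  -1.782   -98.3263]
 [   4.7257  110.3488]
 [   2.5612   99.2545]
 [  -5.5048 -111.277 ]]
loafm
x,y mm, yaw: [ 498.2411 -386.2544] -357.4298231936504 res mm [[ 0.866   0.6199]
 [ 1.313  -1.1774]
 [-2.179   0.5575]]
pins [array([ 0.5189, -0.3879,  0.116 ]), array([ 0.4744, -0.3841,  0.116 ])] [ 0.4966 -0.386   0.116 ] -4.892651210212942
sqm
x,y mm, yaw: [563.4373 -93.1639] -3.684763443182801 res mm [[ 0.8178 -0.9964]
 [ 0.0549 -0.1084]
 [-0.8726  1.1049]]
round pins [array([ 0.5823, -0.0917,  0.098 ]), array([ 0.5388, -0.0959,  0.098 ])] [ 0.5605 -0.0938  0.098 ] 5.442837857644175
```

```bash
python3 - <<'E'
from h import *
plan([0.55,-0.06,0.28],-89)
E
```

```text
t 1.4 pos [ 0.471  -0.318   0.2951] yaw -68.7765702960472 j [-0.7263  0.3255 -0.0299  1.2121  0.0048  2.0449] down [ 0.0057  0.0014 -1.    ] w 0.9990677153446815 F [-0.8692 -0.732   0.53  ]
spin 20.223429703952803 (other -159.7765702960472 )
shift before spin [-166.9169   15.9126 -211.8939]
shift after spin [ -83.3789   15.9126 -256.5312]
```

Emit:
play_rows(
  steps=[
    [[-29, 3, -40], 5, 1],
    [[-25, 3, -42], 5, 1],
    [[-22, 3, -44], 5, 1],
    [[-20, 3, -45], 5, 1],
    [[-16, 3, -46], 1, 1],
  ],
)

```text
t: 1.9
position: [0.5398, -0.0897, 0.2806]
tcp_rot: [-0.016, -0.706, 0.708, 0.011]
contact_force: [1.3, -0.8, 0.2]
gripper_width: 0.996
```

Emit:
play_rows(
  steps=[
    [[-10, 2, -30], 2, 1],
    [[0, 0, 0], 0, 1],
    [[0, 0, 0], 0, 1],
    [[0, 0, 0], 0, 1],
    [[0, 0, 0], 0, 1],
  ],
)

```text
t: 2.4
position: [0.55, -0.0604, 0.2789]
tcp_rot: [-0.029, -0.706, 0.708, 0.024]
contact_force: [0.1, -0.1, 0.5]
gripper_width: 0.995
```

```bash
python3 - <<'E'
from h import *
plan([0.55,0.145,0.28],-89)
d=snap("wrist","w3")
pickle.dump(d,open("w3.pkl","wb"))
E
```

```text
t 2.4 pos [ 0.55   -0.0604  0.2789] yaw -94.28011180899459 j [-0.2421  0.3002 -0.1063  1.1569 -0.0011  2.9742] down [ 0.0069 -0.0029 -1.    ] w 0.9951398406312394 F [ 0.1299 -0.0552  0.5113]
spin -5.28011180899459 (other 174.7198881910054 )
shift before spin [  15.3155   -1.6918 -204.7847]
shift after spin [  -3.5947   -1.6918 -205.3252]
```

View pics/w3.png

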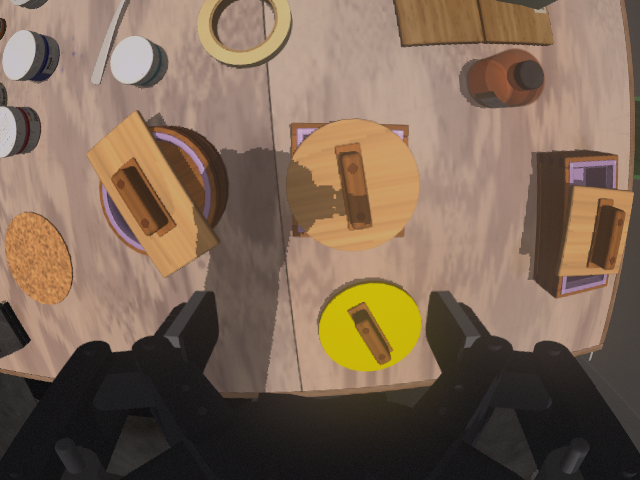

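```bash
python3 - <<'E'
from h import *
d=pickle.load(open("w3.pkl","rb")); crop(d,"w3a",(270,105,430,265),3.7); crop(d,"w3b",(75,95,245,290),3)
E
```

```text
(no output)
```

View pics/w3a.png

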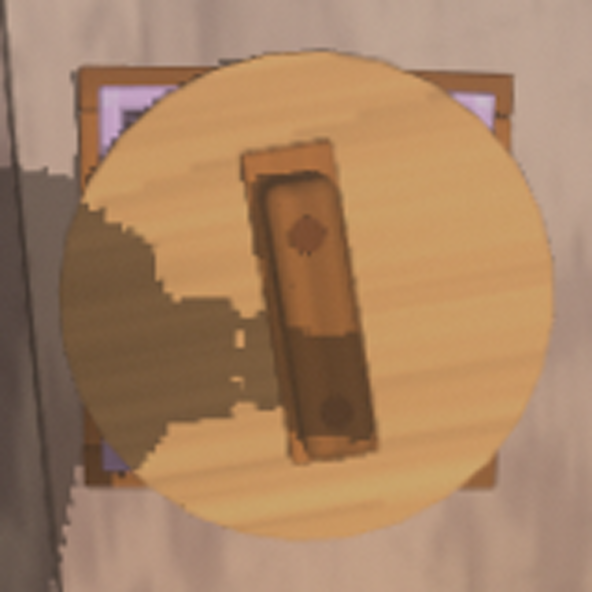

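View pics/w3b.png

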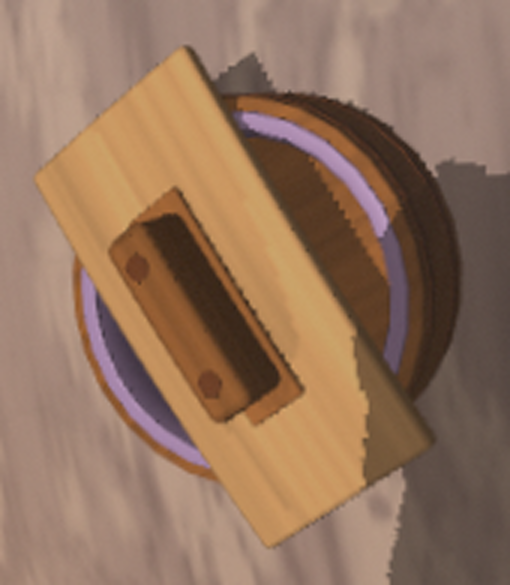

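```bash
python3 - <<'E'
from h import *
d=pickle.load(open("w3.pkl","rb"))
f=lambda l,s,o:[(a/s+o[0],b/s+o[1]) for a,b in l]
s=.0595
print("sqm");fit(d,f([(80,68),(513,75),(497,487),(88,487)],3.7,(270,105)),[(s,s),(s,-s),(-s,-s),(-s,s)],[.048]*4)
g=[at(d,u,v,.098,True) for u,v in f([(307,234),(337,411)],3.7,(270,105))]; print("round pins",np.mean(g,0),np.degrees(np.arctan2(*(g[0]-g[1])[[1,0]])))
g=[at(d,u,v,.066,True) for u,v in f([(60,296),(553,296),(307,50),(307,540)],3.7,(270,105))]; print("circle",np.mean(g,0),g)
a,b=.0815,.0395
print("loaf lid");fit(d,f([(188,45),(36,178),(272,548),(433,438)],3,(75,95)),[(a,-b),(a,b),(-a,b),(-a,-b)],[.076]*4)
g=[at(d,u,v,.108,True) for u,v in f([(137,268),(209,385)],3,(75,95))]; print("loaf pins",np.mean(g,0),np.degrees(np.arctan2(*(g[0]-g[1])[[1,0]])))
# round rim outer
from scipy.optimize import least_squares
pts=[(240,95),(330,130),(385,190),(75,275),(100,370),(150,435),(200,475),(410,265)]
G=np.array([at(d,u,v,.058,True)[:2] for u,v in f(pts,3,(75,95))])
r=least_squares(lambda p:np.hypot(*(G-p[:2]).T)-.0725,[.56,.14]);print("round mould",r.x,r.fun)
E
```

```text
sqm
x,y mm, yaw: [563.3301 -92.3376] -4.174340126347858 res mm [[ 0.5686  0.3084]
 [ 0.8186 -0.7408]
 [-0.5662 -0.338 ]
 [-0.821   0.7704]]
round pins [ 0.5604 -0.0942  0.098 ] 6.377447171475306
circle [ 0.5617 -0.0939  0.066 ] [array([ 0.5671, -0.0287,  0.066 ]), array([ 0.5582, -0.1597,  0.066 ]), array([ 0.6265, -0.0973,  0.066 ]), array([ 0.4948, -0.0897,  0.066 ])]
loaf lid
x,y mm, yaw: [571.0572 113.0056] -333.2775762802859 res mm [[ 1.9644  0.8276]
 [ 1.4303  1.401 ]
 [-1.0675  0.0077]
 [-2.3272 -2.2363]]
loaf pins [0.5702 0.1158 0.108 ] 25.93188055637946
round mould [0.5703 0.1161] [-0.0011 -0.0029 -0.0034 -0.0021 -0.0043 -0.0047 -0.001  -0.0047]
```

Emit:
play_rows(
  steps=[
    [[0, 0, 0], -8.5, 1],
    [[0, 0, 0], -8.5, 1],
    [[0, 0, 0], -8.5, 1],
    [[0, 0, 0], -8.5, 1],
    [[0, 0, 0], -8.5, 1],
  ],
)

```text
t: 2.95
position: [0.5488, -0.0668, 0.2794]
tcp_rot: [0.233, -0.665, 0.669, -0.237]
contact_force: [0.9, 0.8, -0.3]
gripper_width: 1.0
```

Emit:
play_rows(
  steps=[
    [[0, 0, 0], -8.5, 1],
    [[0, 0, 0], -8.5, 1],
    [[0, 0, 0], -8.5, 1],
    [[0, 0, 0], -8.5, 1],
    [[0, 0, 0], -8.5, 1],
  ],
)

```text
t: 3.45
position: [0.5477, -0.073, 0.2799]
tcp_rot: [0.462, -0.531, 0.537, -0.464]
contact_force: [-0.2, -0.4, 0.4]
gripper_width: 0.999
```

Emit:
play_rows(
  steps=[
    [[0, 0, 0], -8.5, 1],
    [[0, 0, 0], -8.5, 1],
    [[0, 0, 0], -8.5, 1],
    [[0, 0, 0], -8.5, 1],
    [[0, 0, 0], -8.5, 1],
  ],
)

```text
t: 3.95
position: [0.5464, -0.0791, 0.2803]
tcp_rot: [0.627, -0.324, 0.331, -0.626]
contact_force: [-0.2, -0.5, 0.3]
gripper_width: 1.004
```

Emit:
play_rows(
  steps=[
    [[0, 0, 0], -8.5, 1],
    [[0, 0, 0], -8.5, 1],
    [[0, 0, 0], -8.5, 1],
    [[0, 0, 0], -8.5, 1],
    [[0, 0, 0], -8.5, 1],
  ],
)

```text
t: 4.45
position: [0.5451, -0.0851, 0.2808]
tcp_rot: [0.705, -0.072, 0.078, -0.701]
contact_force: [-0.1, 0.2, -0.4]
gripper_width: 1.002
```

```bash
python3 - <<'E'
from h import *
plan([0.56,0.12,0.26],116)
E
```

```text
t 4.45 pos [ 0.5451 -0.0851  0.2808] yaw 77.75283860831746 j [-0.2863  0.2949 -0.1089  1.1576 -0.0043 -0.0726] down [ 0.0079 -0.0068 -0.9999] w 1.0021182143374288 F [-0.0862  0.1931 -0.4228]
spin -38.24716139168254 (other 141.75283860831746 )
shift before spin [-29.1149  19.5299 203.7097]
shift after spin [103.2422  19.5299 178.0067]
```

Emit:
play_rows(
  steps=[
    [[5, 4, 45], -8, 1],
    [[12, 4, 45], -8, 1],
    [[19, 4, 43], -8, 1],
    [[25, 4, 40], -8, 1],
    [[25, 2, 20], -5, 1],
  ],
)

```text
t: 4.95
position: [0.6258, 0.1125, 0.2628]
tcp_rot: [0.694, 0.157, -0.152, -0.686]
contact_force: [-0.3, -1.0, 0.2]
gripper_width: 0.998
```

Emit:
play_rows(
  steps=[
    [[0, 0, 0], 0, 1],
    [[0, 0, 0], 0, 1],
    [[0, 0, 0], 0, 1],
    [[0, 0, 0], 0, 1],
    [[0, 0, 0], 0, 1],
  ],
)

```text
t: 5.45
position: [0.6263, 0.11, 0.262]
tcp_rot: [0.695, 0.156, -0.151, -0.686]
contact_force: [0.4, -0.1, 1.0]
gripper_width: 1.003
```

```bash
python3 - <<'E'
from h import *
plan([0.57,0.115,0.26],116)
d=snap("wrist","w4")
pickle.dump(d,open("w4.pkl","wb"))
E
```

```text
t 5.45 pos [0.6263 0.11   0.262 ] yaw 115.05167157310436 j [ 0.0632  0.4676  0.0997  1.1942 -0.011  -0.3741] down [ 0.0094 -0.0104 -0.9999] w 1.0028486610006346 F [ 0.3568 -0.0903  1.0056]
spin -0.9483284268956425 (other 179.05167157310436 )
shift before spin [-48.8781   1.4123  28.3746]
shift after spin [-48.4017   1.4123  29.1797]
```

View pics/w4.png

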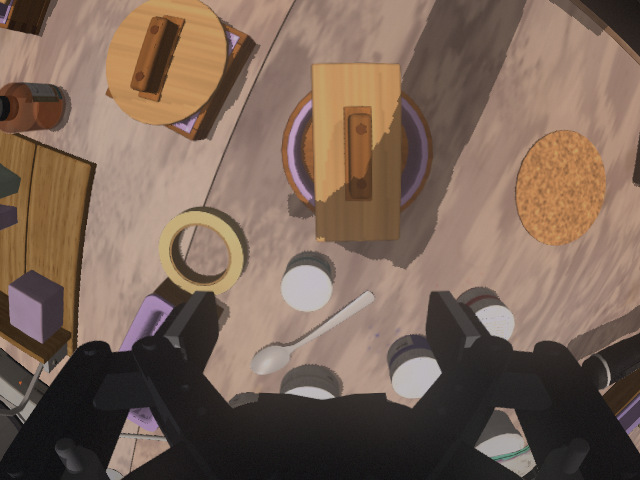

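```bash
python3 - <<'E'
from h import *
d=pickle.load(open("w4.pkl","rb")); crop(d,"w4a",(270,50,450,250),3); crop(d,"w4b",(500,115,630,255),4)
E
```

```text
(no output)
```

View pics/w4a.png

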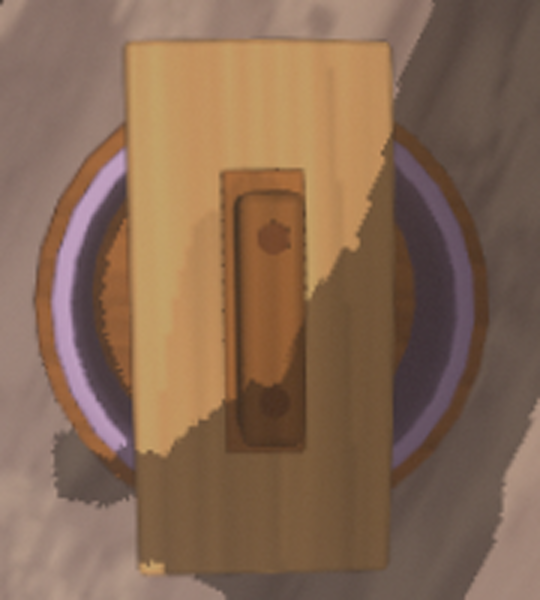

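View pics/w4b.png

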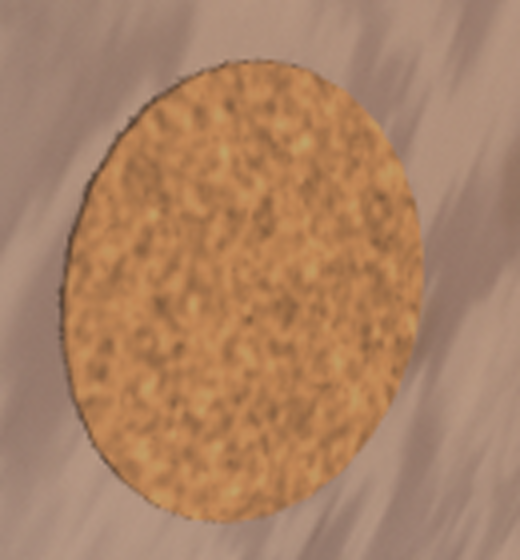

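```bash
python3 - <<'E'
from h import *
d=pickle.load(open("w4.pkl","rb"))
f=lambda l,s,o:[(a/s+o[0],b/s+o[1]) for a,b in l]
a,b=.0815,.0395
print("loaf lid");x=fit(d,f([(126,42),(390,42),(388,572),(137,572)],3,(270,50)),[(-a,-b),(-a,b),(a,b),(a,-b)],[.076]*4)
g=[at(d,u,v,.108,True) for u,v in f([(274,238),(275,402)],3,(270,50))]; print("loaf pins",np.mean(g,0),np.degrees(np.arctan2(*(g[1]-g[0])[[1,0]])))
pts=[(37,300),(50,220),(80,165),(120,125),(487,300),(470,210),(430,155),(400,127),(50,380),(125,487),(475,375),(440,440)]
G=np.array([at(d,u,v,.058,True)[:2] for u,v in f(pts,3,(270,50))])
r=least_squares(lambda p:np.hypot(*(G-p[:2]).T)-.0725,[.56,.14]);print("round mould",r.x,r.fun)
pts=[(62,290),(252,60),(424,270),(230,522),(110,150),(390,160),(385,420),(110,460)]
G=np.array([at(d,u,v,.004,True)[:2] for u,v in f(pts,4,(500,115))])
r=least_squares(lambda p:np.hypot(*(G-p[:2]).T)-.075,[.56,.14]);print("mat",r.x,r.fun)
plan([0.57,0.115,0.16],116)
E
```

```text
loaf lid
x,y mm, yaw: [571.0306 115.9914] 26.27171259033568 res mm [[-0.5749 -1.2217]
 [-1.0861  0.6808]
 [ 0.1162  0.1181]
 [ 1.5448  0.4228]]
loaf pins [0.5709 0.1163 0.108 ] 26.368852216682292
round mould [0.5707 0.1178] [-0.0018 -0.0007 -0.0002 -0.0002 -0.0011  0.0002 -0.001  -0.0009 -0.0017
 -0.0004 -0.0013 -0.0015]
mat [0.4888 0.3789] [ 0.0003  0.0003  0.0007 -0.0009  0.0004 -0.0033  0.0013 -0.0019]
t 5.5 pos [0.6264 0.11   0.2621] yaw 115.05006973138953 j [ 0.0631  0.4675  0.0998  1.1942 -0.0112 -0.3741] down [ 0.0096 -0.0106 -0.9999] w 1.001458168464847 F [0.2317 0.2035 0.1093]
spin -0.9499302686104727 (other 179.05006973138953 )
shift before spin [-49.3434 101.4906  29.8251]
shift after spin [-48.8422 101.4906  30.6391]
```

Emit:
play_rows(
  steps=[
    [[-24, 10, 15], -0.5, 1],
    [[-24, 20, 15], -0.5, 1],
    [[0, 30, 0], 0, 1],
    [[0, 30, 0], 0, 1],
    [[0, 0, 0], 0, 1],
  ],
)

```text
t: 6.0
position: [0.57, 0.1123, 0.1717]
tcp_rot: [0.694, 0.162, -0.153, -0.685]
contact_force: [-1.1, -0.4, -0.4]
gripper_width: 1.0
```

```bash
python3 - <<'E'
from h import *
plan([0.571,0.116,0.085],116.3)
E
```

```text
t 6.0 pos [0.57   0.1123 0.1717] yaw 115.72517130053305 j [ 0.0736  0.4174 -0.216   0.9228 -0.0115 -0.3755] down [ 0.0154 -0.0104 -0.9998] w 0.9998657628495531 F [-1.084  -0.4374 -0.4365]
spin -0.5748286994669485 (other 179.42517130053307 )
shift before spin [ 1.6797 86.6777  4.2707]
shift after spin [ 1.7225 86.6777  4.2536]
```

Emit:
play_rows(
  steps=[
    [[1, 20, 2], -0.3, 1],
    [[0, 20, 1], -0.3, 1],
    [[0, 20, 1], 0, 1],
    [[0, 15, 0], 0, 1],
    [[0, 6, 0], 0, 1],
  ],
)

```text
t: 6.5
position: [0.5763, 0.1139, 0.0969]
tcp_rot: [0.694, 0.168, -0.152, -0.683]
contact_force: [-0.0, 0.6, 0.5]
gripper_width: 1.0
```

```bash
python3 - <<'E'
from h import *
plan([0.571,0.116,0.085],116.3)
snap("wrist","w5")
E
```

```text
t 6.5 pos [0.5763 0.1139 0.0969] yaw 116.11767968516844 j [ 0.0757  0.4962 -0.3022  0.7468 -0.0119 -0.3805] down [ 0.0264 -0.0099 -0.9996] w 1.0003288773318817 F [-0.0457  0.6272  0.5093]
spin -0.18232031483155708 (other 179.81767968516846 )
shift before spin [-4.0939 11.7256  4.466 ]
shift after spin [-4.0796 11.7256  4.479 ]
```

View pics/w5.png

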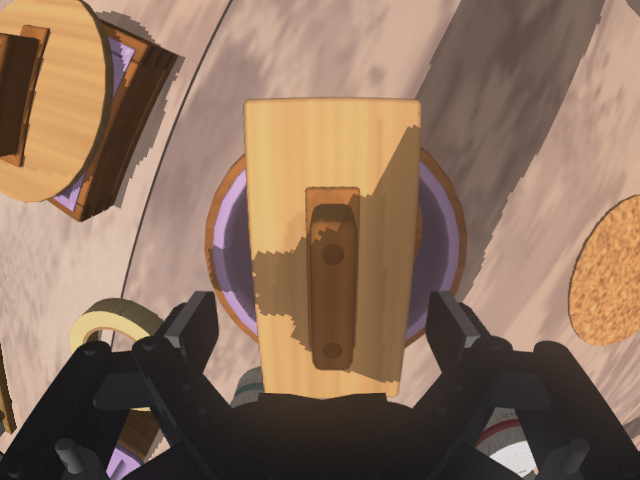

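Emit:
play_rows(
  steps=[
    [[-4, 4, 4], 0, 1],
    [[0, 5, 1], 0, 1],
    [[0, 3, 0], 0, 1],
    [[0, 0, 0], 0, 1],
    [[0, 0, 0], 0, 1],
  ],
)

```text
t: 7.05
position: [0.573, 0.1166, 0.0875]
tcp_rot: [0.695, 0.17, -0.149, -0.683]
contact_force: [-0.2, 0.0, 0.1]
gripper_width: 1.0
```

```bash
python3 - <<'E'
from h import *
plan([0.571,0.116,0.085],116.3)
E
```

```text
t 7.05 pos [0.573  0.1166 0.0875] yaw 116.07460105858702 j [ 0.0809  0.4995 -0.3255  0.7151 -0.0121 -0.3746] down [ 0.0316 -0.0095 -0.9995] w 1.0000671374130032 F [-0.248   0.0141  0.1003]
spin -0.22539894141297623 (other 179.77460105858702 )
shift before spin [-2.1403  2.4771  0.368 ]
shift after spin [-2.1388  2.4771  0.3764]
```

Emit:
play_rows(
  steps=[
    [[-2, 5, 0], 0, 1],
    [[0, 0, 0], 0, -1],
    [[0, 0, 0], 0, -1],
    [[0, 0, 0], 0, -1],
    [[0, 0, 0], 0, -1],
  ],
  grip_force=60,
)

```text
t: 7.55
position: [0.5716, 0.1156, 0.0825]
tcp_rot: [0.695, 0.17, -0.149, -0.683]
contact_force: [0.1, 0.5, -0.7]
gripper_width: 0.33
```

```bash
python3 - <<'E'
from h import *
plan([0.571,0.116,0.085],116.3)
E
```

```text
t 7.55 pos [0.5716 0.1156 0.0825] yaw 116.07199030042632 j [ 0.0793  0.5025 -0.3358  0.701  -0.012  -0.3762] down [ 0.0323 -0.0095 -0.9994] w 0.3298560024207428 F [ 0.1495  0.5367 -0.7004]
spin -0.22800969957367556 (other 179.77199030042632 )
shift before spin [-0.2892 -2.5013  0.549 ]
shift after spin [-0.287  -2.5013  0.5502]
```

Emit:
play_rows(
  steps=[
    [[0, 0, 0], 0, -1],
    [[0, 0, 0], 0, -1],
    [[0, 0, 0], 0, -1],
    [[0, -5, 0], 0, -1],
    [[0, -20, 0], 0, -1],
  ],
)

```text
t: 8.05
position: [0.5681, 0.1158, 0.1055]
tcp_rot: [0.694, 0.168, -0.151, -0.683]
contact_force: [0.4, 0.6, -2.6]
gripper_width: 0.195
```

```bash
python3 - <<'E'
from h import *
plan([0.571,0.116,0.16],116.3)
d=snap("wrist","w6")
E
```

```text
t 8.05 pos [0.5681 0.1158 0.1055] yaw 116.08727445471068 j [ 0.0799  0.4742 -0.3139  0.7576 -0.0116 -0.3757] down [ 0.0259 -0.0096 -0.9996] w 0.19518892656106532 F [ 0.4285  0.5697 -2.5603]
spin -0.21272554528931664 (other 179.78727445471068 )
shift before spin [  3.7482 -54.3602  -2.1749]
shift after spin [  3.7401 -54.3602  -2.1888]
```

View pics/w6.png

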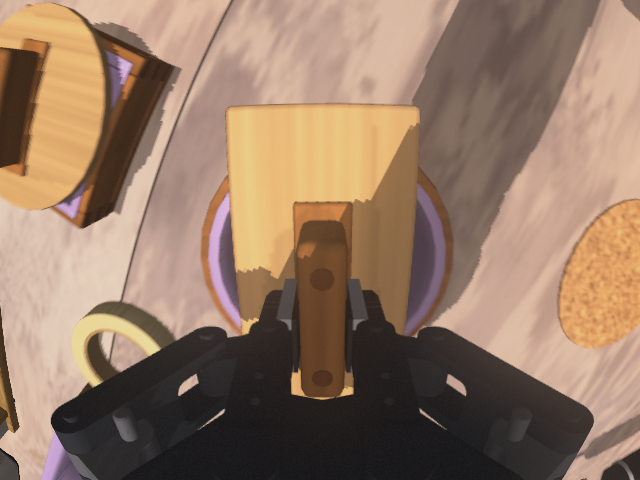

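```bash
python3 - <<'E'
from h import *
plan([0.489,0.379,0.14],116.3)
E
```

```text
t 8.1 pos [0.5706 0.116  0.1098] yaw 116.08932308269696 j [ 0.08    0.4695 -0.3093  0.761  -0.0116 -0.3758] down [ 0.0318 -0.0091 -0.9995] w 0.20083660345535562 F [1.4695 0.0116 1.3841]
spin -0.21067691730303295 (other 179.78932308269697 )
shift before spin [ 43.2765 -35.1589 271.303 ]
shift after spin [ 44.2738 -35.1589 271.1421]
```

Emit:
play_rows(
  steps=[
    [[5, -15, 20], 0, -1],
    [[7, -10, 45], 0, -1],
    [[7, -5, 47], 0, -1],
    [[7, -3, 48], 0, -1],
    [[7, -2, 48], 0, -1],
  ],
)

```text
t: 8.6
position: [0.5114, 0.3182, 0.1431]
tcp_rot: [0.696, 0.167, -0.143, -0.683]
contact_force: [1.5, 0.2, -2.5]
gripper_width: 0.2
```

```bash
python3 - <<'E'
from h import *
plan([0.489,0.379,0.14],116.3)
E
```

```text
t 8.6 pos [0.5114 0.3182 0.1431] yaw 115.28169377299672 j [ 0.447   0.4705 -0.2107  0.86   -0.0254  0.005 ] down [ 0.0377 -0.0101 -0.9992] w 0.19971680873174197 F [ 1.4935  0.1983 -2.5464]
spin -1.0183062270032792 (other 178.98169377299672 )
shift before spin [ 5.6242  1.6515 64.6207]
shift after spin [ 6.7717  1.6515 64.5105]
```

Emit:
play_rows(
  steps=[
    [[3, 0, 35], 0, -1],
    [[2, 0, 24], 0, -1],
    [[0, 0, 3], 0, -1],
    [[0, 0, 0], 0, -1],
    [[0, 0, 0], 0, -1],
  ],
)

```text
t: 9.1
position: [0.4855, 0.3847, 0.141]
tcp_rot: [0.695, 0.171, -0.146, -0.683]
contact_force: [-1.0, -0.6, -1.8]
gripper_width: 0.201
```

```bash
python3 - <<'E'
from h import *
plan([0.489,0.379,0.04],116.3)
snap("wrist","w7")
snap("side","s7")
E
```

```text
t 9.1 pos [0.4855 0.3847 0.141 ] yaw 115.827242902172 j [ 0.5644  0.5031 -0.162   0.8777 -0.0274  0.1129] down [ 0.0384 -0.0082 -0.9992] w 0.20052868605594096 F [-0.9991 -0.6295 -1.8499]
spin -0.47275709782799424 (other 179.52724290217202 )
shift before spin [ -2.49   101.1193  -4.1766]
shift after spin [ -2.5244 101.1193  -4.1559]
```

View pics/w7.png

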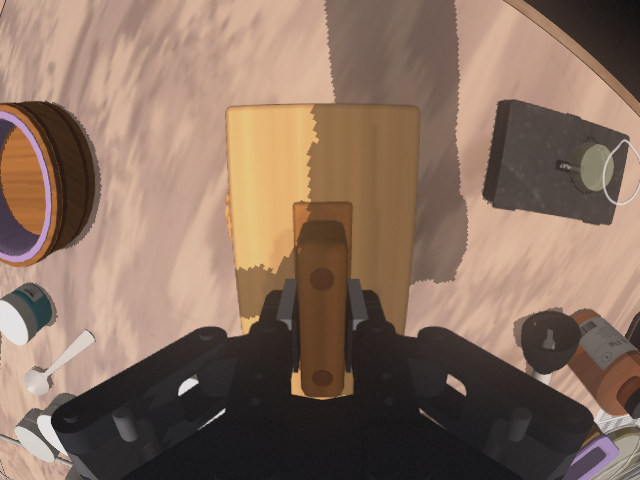

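View pics/s7.png

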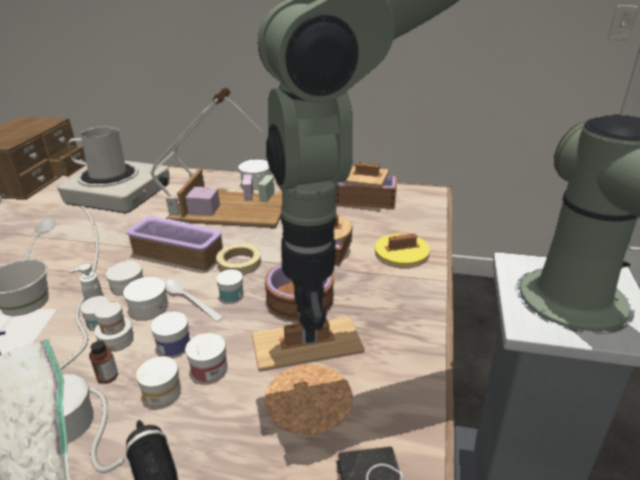

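Emit:
play_rows(
  steps=[
    [[-2, 20, -3], 0, -1],
    [[-2, 25, -1], 0, -1],
    [[-2, 25, 0], 0, -1],
    [[-2, 20, 0], 0, -1],
    [[-1, 10, 0], 0, -1],
  ],
)

```text
t: 9.7
position: [0.4896, 0.3712, 0.0413]
tcp_rot: [0.695, 0.169, -0.139, -0.684]
contact_force: [-1.2, -0.5, -2.9]
gripper_width: 0.198
```

```bash
python3 - <<'E'
from h import *
plan([0.489,0.379,0.03],116.3)
E
```

```text
t 9.7 pos [0.4896 0.3712 0.0413] yaw 115.19054129429915 j [ 0.5427  0.6001 -0.2866  0.6484 -0.0283  0.1021] down [ 0.0452 -0.0058 -0.999 ] w 0.1980630494814511 F [-1.2048 -0.5091 -2.856 ]
spin -1.1094587057008454 (other 178.89054129429917 )
shift before spin [ 2.2823 11.2453  7.569 ]
shift after spin [ 2.4285 11.2453  7.5234]
```

Emit:
play_rows(
  steps=[
    [[1, 2, 4], 0, -1],
    [[1, 4, 4], 0, -1],
    [[0, 4, 0], 0, -1],
    [[0, 0, 0], 0, -1],
    [[0, 0, 0], 0, -1],
  ],
)

```text
t: 10.2
position: [0.4905, 0.3791, 0.032]
tcp_rot: [0.695, 0.169, -0.138, -0.685]
contact_force: [0.3, -0.0, -1.9]
gripper_width: 0.201
```

```bash
python3 - <<'E'
from h import *
plan([0.489,0.379,0.03],116.3)
E
```

```text
t 10.2 pos [0.4905 0.3791 0.032 ] yaw 115.03135006574645 j [ 0.5533  0.6194 -0.2794  0.6348 -0.0289  0.1154] down [ 0.0468 -0.005  -0.9989] w 0.2012292898347071 F [ 0.3401 -0.0271 -1.8983]
spin -1.2686499342535456 (other 178.73135006574645 )
shift before spin [-1.4837  1.9198  0.5492]
shift after spin [-1.4712  1.9198  0.5819]
```

Emit:
play_rows(
  steps=[
    [[0, 2, 0], 0, -1],
    [[0, 2, 0], 0, -1],
    [[0, 0, 0], 0, -1],
    [[0, 0, 0], 0, -1],
    [[0, 0, 0], 0, -1],
  ],
)

```text
t: 10.7
position: [0.4915, 0.3799, 0.0299]
tcp_rot: [0.695, 0.17, -0.137, -0.685]
contact_force: [-1.2, 0.7, -1.1]
gripper_width: 0.199
```

Emit:
play_rows(
  steps=[
    [[0, 1, 0], 0, -1],
    [[0, 0, 0], 0, -0.2],
    [[0, 0, 0], 0, 1],
    [[0, 0, 0], 0, 1],
    [[0, 0, 0], 0, 1],
  ],
)

```text
t: 11.2
position: [0.4926, 0.3804, 0.0295]
tcp_rot: [0.695, 0.171, -0.136, -0.685]
contact_force: [0.3, 0.5, 0.4]
gripper_width: 0.866
```

Emit:
play_rows(
  steps=[
    [[0, -5, 0], 0, 1],
    [[0, -15, 0], 0, 1],
    [[0, -30, 0], 0, 1],
    [[0, -30, 0], 0, 1],
    [[0, -30, 0], 0, 1],
  ],
)

```text
t: 11.7
position: [0.4836, 0.3785, 0.1384]
tcp_rot: [0.696, 0.167, -0.139, -0.684]
contact_force: [-1.1, 0.2, -0.8]
gripper_width: 0.999
```

```bash
python3 - <<'E'
from h import *
plan([0.561,-0.094,0.16],96)
d=snap("wrist","w8"); pickle.dump(d,open("w8.pkl","wb"))
E
```

```text
t 11.7 pos [0.4836 0.3785 0.1384] yaw 115.03971294898464 j [ 0.5586  0.494  -0.1851  0.86   -0.0294  0.1206] down [ 0.0425 -0.0081 -0.9991] w 0.9989778292342418 F [-1.1013  0.1982 -0.8102]
spin 19.039712948984644 (other -160.96028705101537 )
shift before spin [-129.4591  -14.4875 -461.2483]
shift after spin [  28.0933  -14.4875 -478.2473]
```

View pics/w8.png

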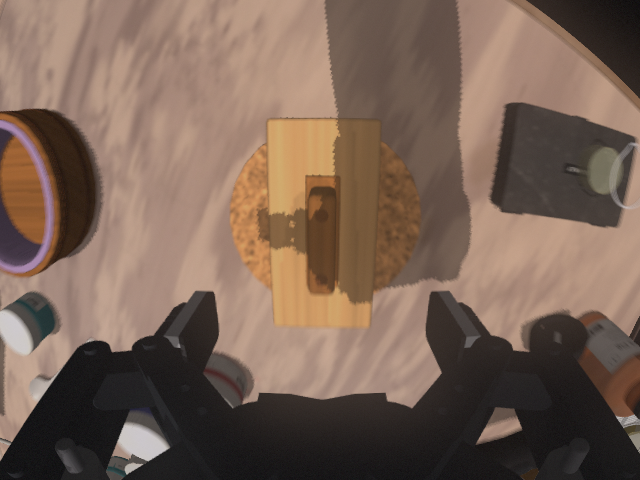

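Emit:
play_rows(
  steps=[
    [[-12, -5, -46], 4, 1],
    [[-7, -4, -48], 4, 1],
    [[-3, -3, -48], 4, 1],
    [[1, -3, -48], 4, 1],
    [[3, 0, -48], 3, 1],
  ],
)

```text
t: 12.25
position: [0.5413, 0.1468, 0.1683]
tcp_rot: [0.706, 0.059, -0.016, -0.706]
contact_force: [0.9, -0.6, -0.0]
gripper_width: 0.997
```

```bash
python3 - <<'E'
from h import *
plan([0.561,-0.094,0.16],96)
E
```

```text
t 12.25 pos [0.5413 0.1468 0.1683] yaw 96.10025798067548 j [ 0.1363  0.3521 -0.3279  0.8303 -0.0057  0.0296] down [ 0.0607  0.0025 -0.9982] w 0.9970482085556168 F [ 0.9079 -0.6265 -0.0294]
spin 0.10025798067547953 (other -179.89974201932452 )
shift before spin [  -6.5524    8.915  -241.4879]
shift after spin [  -6.1298    8.915  -241.499 ]
```

Emit:
play_rows(
  steps=[
    [[0, 0, -48], 0, 1],
    [[0, 0, -48], 0, 1],
    [[0, 0, -48], 0, 1],
    [[0, 0, -48], 0, 1],
    [[0, 0, -30], 0, 1],
  ],
)

```text
t: 12.75
position: [0.5666, -0.0853, 0.1723]
tcp_rot: [0.707, 0.06, -0.013, -0.705]
contact_force: [0.2, 0.7, 0.3]
gripper_width: 1.002
```

```bash
python3 - <<'E'
from h import *
plan([0.561,-0.094,0.16],96)
E
```

```text
t 12.75 pos [ 0.5666 -0.0853  0.1723] yaw 95.92065603823539 j [-0.289   0.365  -0.2979  0.8434  0.0203 -0.3919] down [ 0.0676  0.001  -0.9977] w 1.0021714713753767 F [0.2122 0.7036 0.2766]
spin -0.07934396176460723 (other 179.9206560382354 )
shift before spin [-7.3302 11.8684 -8.039 ]
shift after spin [-7.3414 11.8684 -8.0288]
```

Emit:
play_rows(
  steps=[
    [[0, 0, 0], 0, 1],
    [[0, 0, 0], 0, 1],
    [[0, 0, 0], 0, 1],
    [[0, 0, 0], 0, 1],
    [[0, 0, 0], 0, 1],
  ],
)

```text
t: 13.25
position: [0.5668, -0.0868, 0.1729]
tcp_rot: [0.707, 0.06, -0.011, -0.705]
contact_force: [0.4, -0.0, 0.4]
gripper_width: 1.0
```

```bash
python3 - <<'E'
from h import *
plan([0.561,-0.094,0.16],96)
d=snap("wrist","w9"); pickle.dump(d,open("w9.pkl","wb"))
E
```

```text
t 13.25 pos [ 0.5668 -0.0868  0.1729] yaw 95.72629480391906 j [-0.2916  0.3642 -0.2973  0.8436  0.0204 -0.3911] down [ 0.0687  0.0007 -0.9976] w 0.999547517897875 F [ 0.4194 -0.0043  0.4264]
spin -0.2737051960809396 (other 179.72629480391907 )
shift before spin [-7.3245 12.4892 -6.4967]
shift after spin [-7.3554 12.4892 -6.4616]
```

View pics/w9.png

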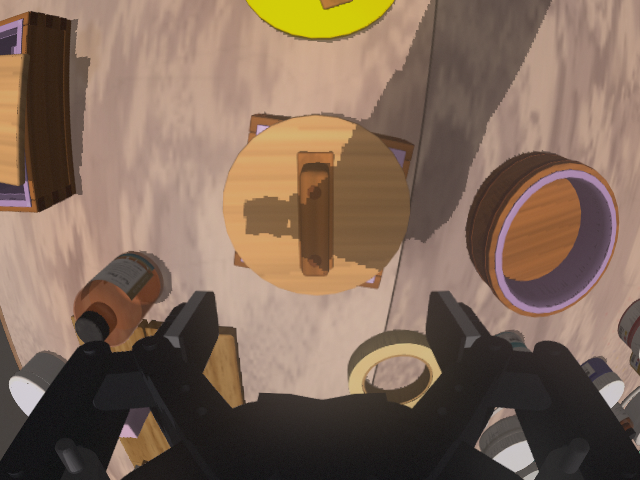

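Emit:
play_rows(
  steps=[
    [[0, -48, 0], 0, 1],
    [[0, -48, 0], 0, 1],
    [[0, -48, 0], 0, 1],
    [[0, 0, 0], 0, 1],
    [[0, 0, 0], 0, 1],
  ],
)

```text
t: 13.8
position: [0.5552, -0.082, 0.3202]
tcp_rot: [0.706, 0.061, -0.015, -0.705]
contact_force: [-1.0, 0.1, -0.5]
gripper_width: 0.998
```

```bash
python3 - <<'E'
from h import *
plan([0.561,-0.094,0.16],96)
E
```

```text
t 13.8 pos [ 0.5552 -0.082   0.3202] yaw 96.13522348355222 j [-0.2898  0.2554 -0.0651  1.1892  0.0212 -0.3964] down [ 0.0646  0.0028 -0.9979] w 0.9983662225443134 F [-1.004   0.0589 -0.5486]
spin 0.1352234835522239 (other -179.86477651644776 )
shift before spin [ -5.8636 160.2067 -11.8502]
shift after spin [ -5.8356 160.2067 -11.864 ]
```

Emit:
play_rows(
  steps=[
    [[48, 0, 0], 0, 1],
    [[48, 0, 0], 0, 1],
    [[48, 0, 0], 0, 1],
    [[0, 0, 0], 0, 1],
    [[0, 0, 0], 0, 1],
  ],
)

```text
t: 14.3
position: [0.6988, -0.0624, 0.3184]
tcp_rot: [-0.705, -0.057, 0.021, 0.707]
contact_force: [0.5, -0.3, 0.7]
gripper_width: 0.996
```

```bash
python3 - <<'E'
from h import *
plan([0.561,-0.094,0.16],96)
E
```

```text
t 14.3 pos [ 0.6988 -0.0624  0.3184] yaw 96.2899026698763 j [-0.201   0.5595  0.3884  1.352   0.0158 -0.3104] down [ 0.0499  0.0059 -0.9987] w 0.9960470435496593 F [ 0.5299 -0.295   0.6859]
spin 0.2899026698762981 (other -179.7100973301237 )
shift before spin [-148.2105  151.1076  -16.3969]
shift after spin [-148.1257  151.1076  -17.1466]
```

Emit:
play_rows(
  steps=[
    [[-16, 0, 0], 0, 1],
    [[-16, 0, 0], 0, 1],
    [[-16, 0, 0], 0, 1],
    [[-16, 0, 0], 0, 1],
    [[-16, 0, 0], 0, 1],
  ],
)

```text
t: 14.8
position: [0.6109, -0.0693, 0.3084]
tcp_rot: [-0.704, -0.054, 0.025, 0.708]
contact_force: [-0.1, -0.8, 0.4]
gripper_width: 0.997
```

```bash
python3 - <<'E'
from h import *
plan([0.561,-0.094,0.16],96)
E
```

```text
t 14.8 pos [ 0.6109 -0.0693  0.3084] yaw 96.40457710520984 j [-0.2416  0.3844  0.0879  1.2369  0.0175 -0.353 ] down [ 0.0405  0.0081 -0.9991] w 0.9972449867124931 F [-0.0843 -0.7517  0.3528]
spin 0.4045771052098388 (other -179.59542289479015 )
shift before spin [-58.4093 146.0893 -19.5456]
shift after spin [-58.2698 146.0893 -19.9576]
```

Emit:
play_rows(
  steps=[
    [[48, 0, 0], 0, 1],
    [[48, 0, 0], 0, 1],
    [[0, 0, 0], 0, 1],
    [[0, 0, 0], 0, 1],
    [[0, 0, 0], 0, 1],
  ],
)

```text
t: 15.3
position: [0.6884, -0.0558, 0.3019]
tcp_rot: [-0.701, -0.043, 0.035, 0.711]
contact_force: [0.3, 0.6, -0.5]
gripper_width: 1.006
```

```bash
python3 - <<'E'
from h import *
plan([0.561,-0.094,0.16],96)
E
```

```text
t 15.3 pos [ 0.6884 -0.0558  0.3019] yaw 96.26518073005411 j [-0.1945  0.5732  0.372   1.3616  0.0154 -0.3037] down [ 0.0109  0.0135 -0.9998] w 1.0055677020600704 F [ 0.3362  0.6288 -0.46  ]
spin 0.26518073005411225 (other -179.7348192699459 )
shift before spin [-132.563   140.008   -25.7923]
shift after spin [-132.4422  140.008   -26.4055]
```

Emit:
play_rows(
  steps=[
    [[-18, 0, -4], 0, 1],
    [[-18, 0, -4], 0, 1],
    [[-18, 0, -4], 0, 1],
    [[-18, 0, -4], 0, 1],
    [[-18, 0, -4], 0, 1],
  ],
)

```text
t: 15.8
position: [0.5933, -0.0857, 0.3044]
tcp_rot: [-0.702, -0.045, 0.033, 0.71]
contact_force: [0.1, 0.2, -0.2]
gripper_width: 0.998
```

```bash
python3 - <<'E'
from h import *
plan([0.561,-0.094,0.16],96)
E
```

```text
t 15.8 pos [ 0.5933 -0.0857  0.3044] yaw 96.29885215228698 j [-0.2746  0.3757  0.0658  1.2484  0.0159 -0.3844] down [ 0.0163  0.012  -0.9998] w 0.9981816449329012 F [ 0.0617  0.1534 -0.1928]
spin 0.29885215228698314 (other -179.701147847713 )
shift before spin [-35.5796 143.7918  -6.2   ]
shift after spin [-35.5468 143.7918  -6.3855]
```

Emit:
play_rows(
  steps=[
    [[-9, 25, -1], 0, 1],
    [[-9, 25, -1], 0, 1],
    [[-9, 25, -1], 0, 1],
    [[-8, 25, -1], 0, 1],
    [[-2, 15, -1], 0, 1],
  ],
)

```text
t: 16.3
position: [0.552, -0.095, 0.1957]
tcp_rot: [-0.704, -0.049, 0.026, 0.708]
contact_force: [-0.7, 0.0, 0.4]
gripper_width: 0.997
```

```bash
python3 - <<'E'
from h import *
plan([0.561,-0.094,0.16],96)
d=snap("wrist","w10",(200,60,440,320),2.3); pickle.dump(d,open("w10.pkl","wb"))
E
```

```text
t 16.3 pos [ 0.552  -0.095   0.1957] yaw 96.08751073416613 j [-0.3109  0.3476 -0.2573  0.9369  0.0159 -0.4169] down [ 0.0326  0.0062 -0.9995] w 0.9970256221956699 F [-0.6811  0.0493  0.3717]
spin 0.08751073416613053 (other -179.91248926583387 )
shift before spin [ 7.9183 35.9743 -0.0846]
shift after spin [ 7.9185 35.9743 -0.0725]
```

View pics/w10.png

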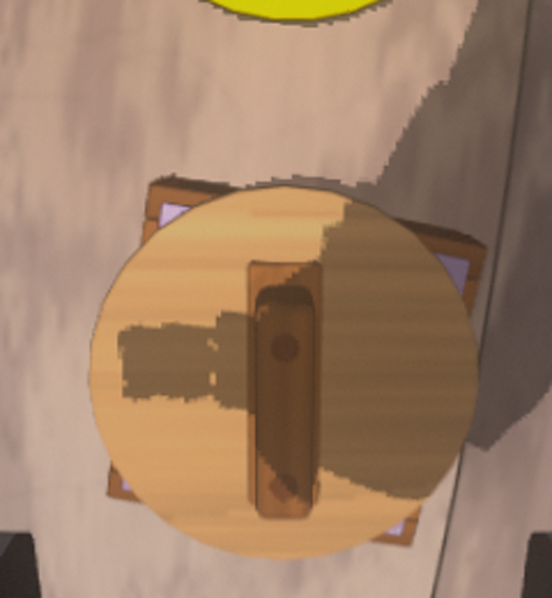

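```bash
python3 - <<'E'
from h import *
d=pickle.load(open("w10.pkl","rb"))
f=lambda l,s,o:[(a/s+o[0],b/s+o[1]) for a,b in l]
g=[at(d,u,v,.098,True) for u,v in f([(285,347),(285,487)],2.3,(200,60))]; print("round pins",np.mean(g,0),np.degrees(np.arctan2(*(g[1]-g[0])[[1,0]])))
pts=[(90,375),(480,375),(285,184),(285,558),(150,240),(420,500),(150,505)]
G=np.array([at(d,u,v,.066,True)[:2] for u,v in f(pts,2.3,(200,60))])
r=least_squares(lambda p:np.hypot(*(G-p[:2]).T)-.0665,[.56,-.1]);print("round lid",r.x,r.fun)
E
```

```text
round pins [ 0.5606 -0.0932  0.098 ] 6.225991587341732
round lid [ 0.5593 -0.0928] [-0.0008 -0.001  -0.0011 -0.0004 -0.0018 -0.0023 -0.0009]
```

Emit:
play_rows(
  steps=[
    [[2, 25, 0], 0, 1],
    [[1, 25, 0], 0, 1],
    [[1, 25, 0], 0, 1],
    [[0, 20, 0], 0, 1],
    [[0, 8, 0], 0, 1],
  ],
)

```text
t: 16.85
position: [0.5573, -0.0947, 0.0968]
tcp_rot: [-0.706, -0.052, 0.022, 0.706]
contact_force: [0.6, 0.3, 1.0]
gripper_width: 1.001
```

```bash
python3 - <<'E'
from h import *
plan([0.5605,-0.0935,0.0725],96.2)
E
```

```text
t 16.85 pos [ 0.5573 -0.0947  0.0968] yaw 95.96149828789503 j [-0.3072  0.4501 -0.3825  0.6986  0.0155 -0.411 ] down [ 0.0424  0.0028 -0.9991] w 1.000544990842972 F [0.5826 0.2699 0.995 ]
spin -0.23850171210497706 (other 179.76149828789502 )
shift before spin [ 2.2873 24.4475  0.8706]
shift after spin [ 2.2909 24.4475  0.8611]
```

Emit:
play_rows(
  steps=[
    [[2, 12, 1], 0, 1],
    [[0, 10, 0], 0, 1],
    [[0, 3, 0], 0, 1],
    [[0, 1, 0], 0, -1],
    [[0, 0, 0], 0, -1],
  ],
)

```text
t: 17.35
position: [0.5615, -0.0938, 0.0726]
tcp_rot: [0.706, 0.053, -0.02, -0.706]
contact_force: [-0.6, -0.1, -0.4]
gripper_width: 0.692
```

Emit:
play_rows(
  steps=[
    [[0, 0, 0], 0, -1],
    [[0, 0, 0], 0, -1],
    [[0, 0, 0], 0, -1],
    [[0, 0, 0], 0, -1],
    [[0, 0, 0], 0, -1],
  ],
)

```text
t: 17.85
position: [0.5623, -0.094, 0.074]
tcp_rot: [0.707, 0.054, -0.019, -0.705]
contact_force: [0.4, -0.5, -0.9]
gripper_width: 0.196
```

```bash
python3 - <<'E'
from h import *
plan([0.5605,-0.0935,0.0725],96.2)
E
```

```text
t 17.85 pos [ 0.5623 -0.094   0.074 ] yaw 95.94456415894015 j [-0.3034  0.4822 -0.4002  0.642   0.0155 -0.4069] down [ 0.0489  0.0009 -0.9988] w 0.19564041735352364 F [ 0.3524 -0.5363 -0.9003]
spin -0.2554358410598496 (other 179.74456415894014 )
shift before spin [-1.83    1.3599  0.6711]
shift after spin [-1.827   1.3599  0.6792]
```

Emit:
play_rows(
  steps=[
    [[0, -10, 0], 0, -1],
    [[0, -25, 0], 0, -1],
    [[0, -20, 20], 0, -1],
    [[0, 0, 45], 0, -1],
    [[0, 0, 45], 0, -1],
  ],
)

```text
t: 18.35
position: [0.5485, 0.013, 0.1315]
tcp_rot: [0.707, 0.05, -0.016, -0.705]
contact_force: [0.9, 0.9, -2.2]
gripper_width: 0.199
```

```bash
python3 - <<'E'
from h import *
plan([0.5707,0.1175,0.12],96.2)
E
```

```text
t 18.35 pos [0.5485 0.013  0.1315] yaw 95.35136619185364 j [-0.1137  0.3778 -0.3949  0.7505  0.0049 -0.2071] down [ 0.0479 -0.0005 -0.9989] w 0.1987969763766815 F [ 0.8685  0.8716 -2.1928]
spin -0.84863380814636 (other 179.15136619185364 )
shift before spin [ 31.3091  12.5039 102.0676]
shift after spin [ 32.8174  12.5039 101.5927]
```

Emit:
play_rows(
  steps=[
    [[10, 0, 40], 0, -1],
    [[10, 0, 40], 0, -1],
    [[8, 0, 15], 0, -1],
    [[2, 0, 4], 0, -1],
    [[0, 0, 0], 0, -1],
  ],
)

```text
t: 18.85
position: [0.5672, 0.1232, 0.1354]
tcp_rot: [0.707, 0.052, -0.018, -0.705]
contact_force: [-0.2, 0.1, -2.2]
gripper_width: 0.194
```

```bash
python3 - <<'E'
from h import *
plan([0.5707,0.1175,0.10],96.2)
d=snap("wrist","w11"); pickle.dump(d,open("w11.pkl","wb"))
E
```

```text
t 18.85 pos [0.5672 0.1232 0.1354] yaw 95.73222596279986 j [ 0.0885  0.4269 -0.305   0.791  -0.0034 -0.0117] down [ 0.048   0.0009 -0.9988] w 0.1941784481730803 F [-0.187   0.0512 -2.2388]
spin -0.46777403720014377 (other 179.53222596279986 )
shift before spin [ 1.2345 35.518  -5.8563]
shift after spin [ 1.1867 35.518  -5.8662]
```

View pics/w11.png

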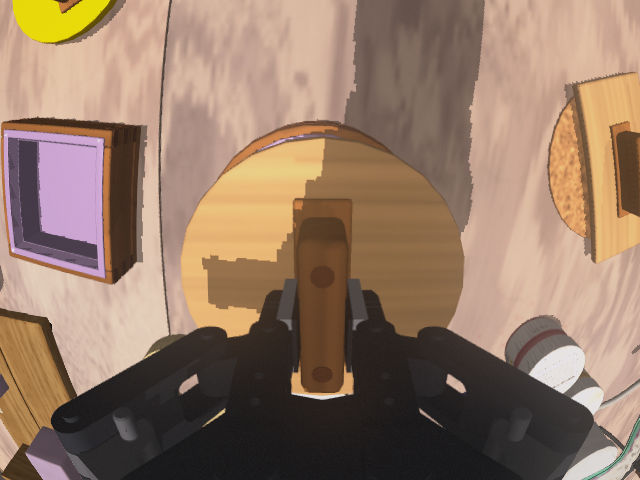

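```bash
python3 - <<'E'
from h import *
d=pickle.load(open("w11.pkl","rb")); s=ctrl.observe(); p=s["position"]
zu=p[2]-.026
g=[at(d,u,v,zu+.05,True) for u,v in [(322,277),(321,374)]]; print("pins",np.mean(g,0),"rel TCP",np.mean(g,0)-p,np.linalg.norm(g[0]-g[1]),np.degrees(np.arctan2(*(g[1]-g[0])[[1,0]])))
crop(d,"w11a",(170,120,480,340),2.5)
E
```

```text
pins [0.5666 0.1223 0.1594] rel TCP [-0.0006 -0.0004  0.024 ] 0.04398068821933057 5.256415745779535
```

View pics/w11a.png

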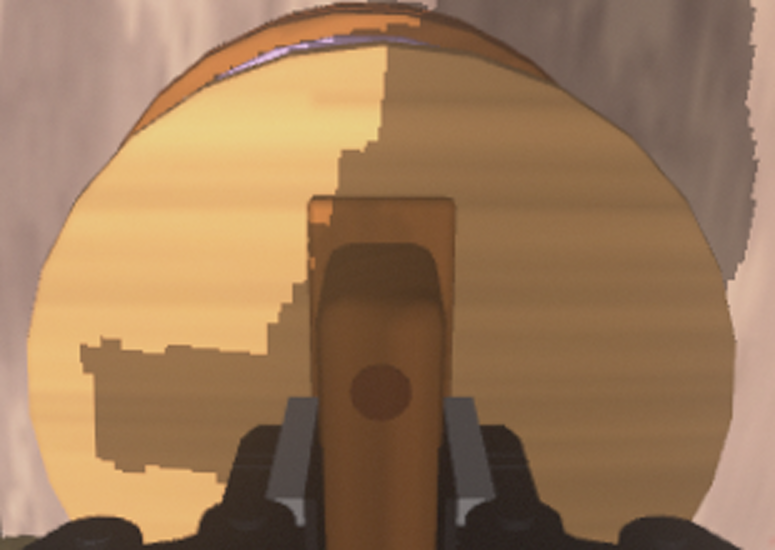

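```bash
python3 - <<'E'
from h import *
d=pickle.load(open("w11.pkl","rb")); s=ctrl.observe(); p=s["position"]
pts=[(80,197),(38,290),(28,350),(385,44),(690,195),(733,345),(130,137),(630,130),(50,500)]
G=np.array([at(d,u/2.5+170,v/2.5+120,p[2]-.008,True)[:2] for u,v in pts])
r=least_squares(lambda q:np.hypot(*(G-q[:2]).T)-q[2],[.56,.1,.066]);print("round lid",r.x,r.fun,r.x[:2]-p[:2])
# round mould outer far rim points visible, z .058
pts=[(130,137),(200,55),(300,15),(345,5),(420,15),(520,60)]
G=np.array([at(d,u/2.5+170,v/2.5+120,.058,True)[:2] for u,v in pts])
r=least_squares(lambda q:np.hypot(*(G-q[:2]).T)-.0725,[.56,.1]);print("mould",r.x,r.fun)
plan([0.5711,0.118,0.10],95)
E
```

```text
round lid [0.5665 0.1227 0.0666] [-0.0003 -0.0006 -0.0007  0.0001  0.0008 -0.0012  0.0001  0.0006  0.0012] [-0.0006  0.    ]
mould [0.5702 0.1184] [-0.0014  0.0007  0.0003  0.0011 -0.0001 -0.0013]
t 18.9 pos [0.5671 0.1226 0.1354] yaw 95.6820093187 j [ 0.0875  0.4267 -0.3054  0.7908 -0.0033 -0.0118] down [ 0.048   0.0009 -0.9988] w 0.199159378282402 F [ 0.2911 -1.1597 -1.6997]
spin 0.6820093186999969 (other -179.3179906813 )
shift before spin [ 1.8129 35.5203 -4.8718]
shift after spin [ 1.8708 35.5203 -4.8499]
```

Emit:
play_rows(
  steps=[
    [[1, 10, -4], 0, -1],
    [[0, 12, 0], 0, -1],
    [[0, 10, 0], 0, -1],
    [[0, 0, 0], 0, -1],
    [[0, 0, 0], 0, -1],
  ],
)

```text
t: 19.4
position: [0.5686, 0.1134, 0.0993]
tcp_rot: [0.707, 0.048, -0.017, -0.705]
contact_force: [-0.1, 0.8, -2.4]
gripper_width: 0.196
```

```bash
python3 - <<'E'
from h import *
plan([0.5711,0.118,0.076],95)
E
```

```text
t 19.4 pos [0.5686 0.1134 0.0993] yaw 95.29023962292933 j [ 0.0717  0.4686 -0.3435  0.7146 -0.0042 -0.0208] down [ 0.0443 -0.001  -0.999 ] w 0.1956471390488461 F [-0.0752  0.7568 -2.3588]
spin 0.2902396229293345 (other -179.70976037707067 )
shift before spin [ 1.8714 23.3657  4.4927]
shift after spin [ 1.8486 23.3657  4.5021]
```

Emit:
play_rows(
  steps=[
    [[1, 5, 3], 0, -1],
    [[0, 4, 0], 0, -1],
    [[0, 0, 0], 0, -1],
    [[0, 0, 0], 0, -1],
    [[0, 0, 0], 0, -1],
  ],
)

```text
t: 19.9
position: [0.5702, 0.1168, 0.0899]
tcp_rot: [0.707, 0.049, -0.017, -0.705]
contact_force: [0.1, -0.4, -2.4]
gripper_width: 0.195
```

```bash
python3 - <<'E'
from h import *
plan([0.5711,0.118,0.076],95)
E
```

```text
t 19.9 pos [0.5702 0.1168 0.0899] yaw 95.28893315231036 j [ 0.0774  0.4829 -0.3478  0.6954 -0.0043 -0.0151] down [ 0.0449 -0.0008 -0.999 ] w 0.19496797276851732 F [ 0.1039 -0.4292 -2.3515]
spin 0.28893315231036354 (other -179.71106684768964 )
shift before spin [ 0.3579 13.9459  1.2335]
shift after spin [ 0.3517 13.9459  1.2353]
```

Emit:
play_rows(
  steps=[
    [[0, 4, 1], 0, -1],
    [[0, 4, 0], 0, -1],
    [[0, 4, 0], 0, -1],
    [[0, 0, 0], 0, -1],
    [[0, 0, 0], 0, -1],
  ],
)

```text
t: 20.4
position: [0.571, 0.118, 0.0772]
tcp_rot: [0.707, 0.049, -0.017, -0.705]
contact_force: [0.1, 0.5, -2.5]
gripper_width: 0.198
```

```bash
python3 - <<'E'
from h import *
plan([0.5711,0.118,0.076],95)
E
```

```text
t 20.4 pos [0.571  0.118  0.0772] yaw 95.306010441474 j [ 0.0796  0.4996 -0.3585  0.6672 -0.0044 -0.0133] down [ 0.0457 -0.0008 -0.999 ] w 0.19847040361102264 F [ 0.0635  0.476  -2.5125]
spin 0.306010441474001 (other -179.693989558526 )
shift before spin [ 0.0884  1.215  -0.0276]
shift after spin [ 0.0885  1.215  -0.0272]
```

Inside the mouth with no contact force; last millimetre, then open.

Emit:
play_rows(
  steps=[
    [[0, 1.5, 0], 0, -1],
    [[0, 1, 0], 0, -1],
    [[0, 0, 0], 0, -0.3],
    [[0, 0, 0], 0, 1],
    [[0, 0, 0], 0, 1],
  ],
)

```text
t: 20.9
position: [0.5727, 0.118, 0.0774]
tcp_rot: [0.707, 0.05, -0.015, -0.705]
contact_force: [-0.7, -0.4, -0.1]
gripper_width: 0.677
```

Emit:
play_rows(
  steps=[
    [[0, 0, 0], 0, 1],
    [[0, -15, 0], 0, 1],
    [[0, -40, 0], 0, 1],
    [[0, -45, 0], 0, 1],
    [[0, -45, 0], 0, 1],
  ],
)

```text
t: 21.4
position: [0.5608, 0.1175, 0.2188]
tcp_rot: [0.707, 0.045, -0.02, -0.705]
contact_force: [0.9, 0.1, -0.0]
gripper_width: 1.0
```

```bash
python3 - <<'E'
from h import *
plan([0.4966,-0.386,0.18],85)
d=snap("wrist","w12"); pickle.dump(d,open("w12.pkl","wb"))
E
```

```text
t 21.4 pos [0.5608 0.1175 0.2188] yaw 95.28056250674842 j [ 0.0802  0.3507 -0.1907  0.9947 -0.0046 -0.0121] down [ 0.0349 -0.0018 -0.9994] w 1.0001043032212245 F [ 0.9049  0.1339 -0.0365]
spin 10.280562506748424 (other -169.71943749325158 )
shift before spin [-111.5811   37.4147 -495.2785]
shift after spin [ -21.3981   37.4147 -507.2408]
```

View pics/w12.png

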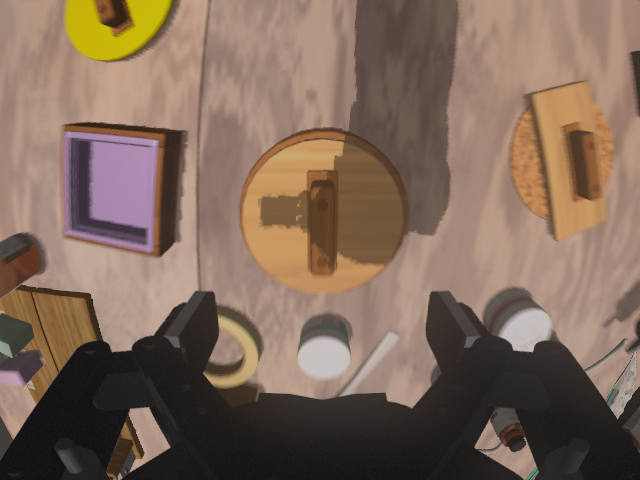

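Emit:
play_rows(
  steps=[
    [[-9, 0, -48], 2, 1],
    [[-8, 0, -48], 2, 1],
    [[-6, 0, -48], 2, 1],
    [[-5, 0, -48], 2, 1],
    [[-3, 0, -48], 2, 1],
  ],
)

```text
t: 21.95
position: [0.5441, -0.124, 0.2314]
tcp_rot: [-0.705, 0.004, -0.048, 0.707]
contact_force: [0.2, 0.7, -0.6]
gripper_width: 1.0
```

```bash
python3 - <<'E'
from h import *
plan([0.4966,-0.386,0.18],85)
d=pickle.load(open("w12.pkl","rb")); crop(d,"w12a",(50,110,190,265),4)
crop(d,"w12b",(230,115,420,300),3.2)
E
```

```text
t 21.95 pos [ 0.5441 -0.124   0.2314] yaw 85.76565173874086 j [-0.3685  0.2955 -0.2376  0.9804  0.0222 -0.2938] down [ 0.0614  0.0001 -0.9981] w 0.9997148861247718 F [ 0.1909  0.7133 -0.5676]
spin 0.765651738740857 (other -179.23434826125913 )
shift before spin [ -31.0151   48.3899 -265.0651]
shift after spin [ -27.4704   48.3899 -265.4559]
```

View pics/w12a.png

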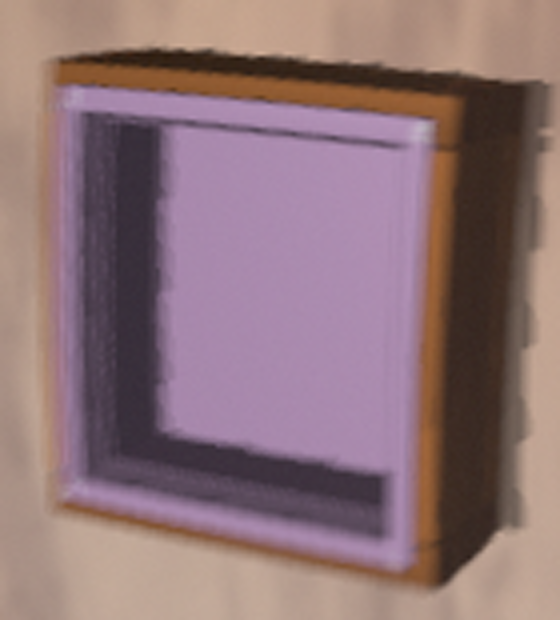

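View pics/w12b.png

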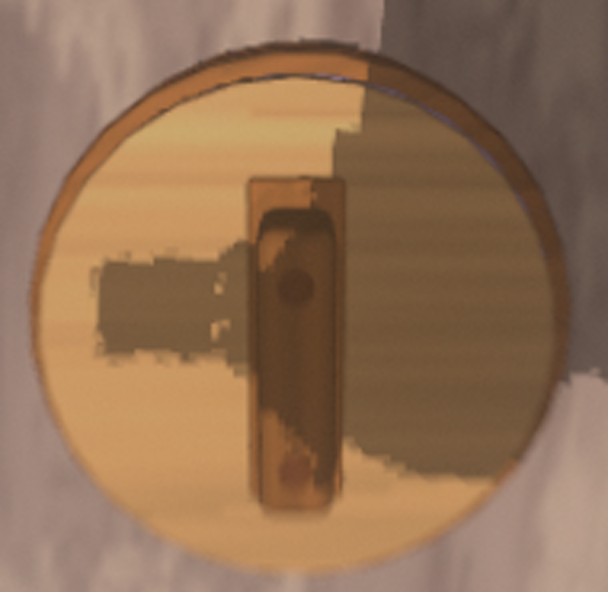

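```bash
python3 - <<'E'
from h import *
d=pickle.load(open("w12.pkl","rb"))
f=lambda l,s,o:[(a/s+o[0],b/s+o[1]) for a,b in l]
s=.0595
print("sqm");fit(d,f([(57,62),(463,97),(437,587),(47,510)],4,(50,110)),[(-s,-s),(-s,s),(s,s),(s,-s)],[.048]*4)
pts=[(37,330),(100,178),(200,98),(290,76),(430,105),(515,185),(555,320),(300,573),(140,505)]
G=np.array([at(d,u,v,.068,True)[:2] for u,v in f(pts,3.2,(230,115))])
r=least_squares(lambda q:np.hypot(*(G-q[:2]).T)-q[2],[.56,.1,.066]);print("round lid",r.x,r.fun)
pts=[(33,330),(90,150),(180,75),(310,43),(440,80),(530,170),(567,320)]
G=np.array([at(d,u,v,.058,True)[:2] for u,v in f(pts,3.2,(230,115))])
r=least_squares(lambda q:np.hypot(*(G-q[:2]).T)-.0725,[.56,.1]);print("mould",r.x,r.fun)
E
```

```text
sqm
x,y mm, yaw: [564.1352 -91.8706] -4.8175466074566 res mm [[-0.9249 -1.5493]
 [ 0.4111 -0.4506]
 [ 1.5079 -1.0221]
 [-0.9941  3.022 ]]
round lid [0.5701 0.1188 0.0664] [ 0.0022 -0.0012 -0.0004  0.0001  0.0009  0.0001 -0.0008  0.0013 -0.0021]
mould [0.5692 0.1186] [-0.0005 -0.0011 -0.0003  0.0008  0.0006 -0.0004 -0.0014]
```

Emit:
play_rows(
  steps=[
    [[-4, 0, -48], 0.5, 1],
    [[-5, 0, -48], 0, 1],
    [[-5, 0, -48], 0, 1],
    [[-5, 0, -48], 0, 1],
    [[-3, 0, -20], 0, 1],
  ],
)

```text
t: 22.45
position: [0.5027, -0.3451, 0.2286]
tcp_rot: [0.706, -0.008, 0.054, -0.706]
contact_force: [0.9, 0.9, -0.1]
gripper_width: 0.998
```

```bash
python3 - <<'E'
from h import *
plan([0.4966,-0.386,0.18],85)
E
```

```text
t 22.45 pos [ 0.5027 -0.3451  0.2286] yaw 84.99232667577735 j [-0.7435  0.3975 -0.0964  1.0272  0.0416 -0.6549] down [ 0.0647 -0.003  -0.9979] w 0.9979609934012864 F [ 0.8986  0.911  -0.0748]
spin -0.00767332422265099 (other 179.99232667577735 )
shift before spin [ -5.6071  48.2394 -41.4457]
shift after spin [ -5.6126  48.2394 -41.445 ]
```

Emit:
play_rows(
  steps=[
    [[-4, 10, -30], 0, 1],
    [[-2, 15, -6], 0, 1],
    [[0, 15, 0], 0, 1],
    [[0, 0, 0], 0, 1],
    [[0, 0, 0], 0, 1],
  ],
)

```text
t: 22.95
position: [0.4942, -0.3883, 0.1861]
tcp_rot: [0.707, -0.01, 0.057, -0.705]
contact_force: [-0.3, 0.3, 1.0]
gripper_width: 1.0
```

```bash
python3 - <<'E'
from h import *
plan([0.4966,-0.386,0.18],85)
d=snap("wrist","w13",(200,60,460,330),2.2); pickle.dump(d,open("w13.pkl","wb"))
E
```

```text
t 22.95 pos [ 0.4942 -0.3883  0.1861] yaw 84.53403767102618 j [-0.8046  0.4611 -0.1093  0.9506  0.0435 -0.7081] down [ 0.0658 -0.0057 -0.9978] w 1.0002442388154 F [-0.3114  0.264   0.9659]
spin -0.4659623289738164 (other 179.53403767102617 )
shift before spin [1.7686 6.2048 2.5508]
shift after spin [1.7893 6.2048 2.5364]
```

View pics/w13.png

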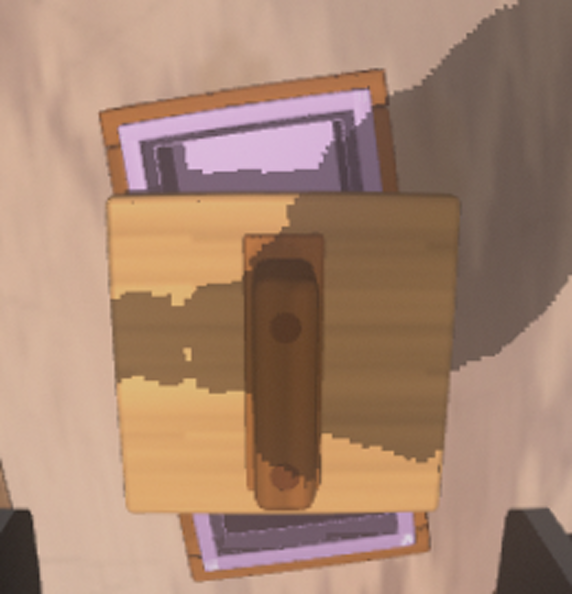

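```bash
python3 - <<'E'
from h import *
d=pickle.load(open("w13.pkl","rb"))
f=lambda l:[(a/2.2+200,b/2.2+60) for a,b in l]
g=[at(d,u,v,.116,True) for u,v in f([(286,328),(286,475)])]; print("pins",np.mean(g,0),np.degrees(np.arctan2(*(g[1]-g[0])[[1,0]])))
h=.0535
print("sqlid");fit(d,f([(107,198),(459,196),(438,512),(127,513)]),[(-h,-h),(-h,h),(h,h),(h,-h)],[.084]*4)
a,b=.0875,.0455
print("loafm");fit(d,f([(100,112),(384,69),(430,548),(195,580)]),[(-a,-b),(-a,b),(a,b),(a,-b)],[.066]*4)
E
```

```text
pins [ 0.497  -0.3846  0.116 ] -4.975801573103356
sqlid
x,y mm, yaw: [ 496.7012 -384.6949] -5.166966675768213 res mm [[-0.6575 -0.971 ]
 [-0.0682  1.0012]
 [ 0.2419  0.5284]
 [ 0.4838 -0.5586]]
loafm
x,y mm, yaw: [ 497.1643 -385.5001] 2.9511924256355897 res mm [[-1.3385 -0.7594]
 [-1.4493  0.4629]
 [ 1.6728  0.9006]
 [ 1.1149 -0.604 ]]
```

Emit:
play_rows(
  steps=[
    [[0, 25, 2], 0, 1],
    [[-1, 25, 1], 0, 1],
    [[-1, 20, 0], 0, 1],
    [[0, 10, 0], 0, 1],
    [[0, 0, 0], 0, 1],
  ],
)

```text
t: 23.5
position: [0.5019, -0.386, 0.1098]
tcp_rot: [0.709, -0.006, 0.058, -0.703]
contact_force: [-0.5, 0.4, -0.0]
gripper_width: 1.001
```

```bash
python3 - <<'E'
from h import *
plan([0.4968,-0.385,0.0905],85)
E
```

```text
t 23.5 pos [ 0.5019 -0.386   0.1098] yaw 84.75631735874843 j [-0.793   0.5309 -0.2056  0.7747  0.0433 -0.7004] down [ 0.0726 -0.0121 -0.9973] w 1.0008293600594456 F [-0.4517  0.4466 -0.0022]
spin -0.24368264125156713 (other 179.75631735874845 )
shift before spin [-6.5623 18.8355  0.6104]
shift after spin [-6.5597 18.8355  0.6383]
```

Emit:
play_rows(
  steps=[
    [[-5, 8, 0], 0, 1],
    [[-2, 8, 0], 0, 1],
    [[0, 3, 0], 0, 1],
    [[0, 0, 0], 0, 1],
    [[0, 0, 0], 0, 1],
  ],
)

```text
t: 24.0
position: [0.4976, -0.387, 0.0925]
tcp_rot: [0.71, -0.005, 0.059, -0.701]
contact_force: [0.3, 0.5, -0.8]
gripper_width: 0.998
```

```bash
python3 - <<'E'
from h import *
plan([0.4968,-0.385,0.0905],85)
E
```

```text
t 24.0 pos [ 0.4976 -0.387   0.0925] yaw 84.78338715040115 j [-0.7992  0.5415 -0.2382  0.7263  0.0437 -0.707 ] down [ 0.0764 -0.0159 -0.997 ] w 0.9978656677882316 F [ 0.2558  0.4914 -0.8382]
spin -0.21661284959884597 (other 179.78338715040115 )
shift before spin [-1.1705  1.9082  1.8924]
shift after spin [-1.1633  1.9082  1.8968]
```

Emit:
play_rows(
  steps=[
    [[-1, 1, 2], 0, -1],
    [[0, 0, 0], 0, -1],
    [[0, 0, 0], 0, -1],
    [[0, 0, 0], 0, -1],
    [[0, 0, 0], 0, -1],
  ],
)

```text
t: 24.5
position: [0.4976, -0.3854, 0.0928]
tcp_rot: [0.711, -0.004, 0.06, -0.701]
contact_force: [0.6, -0.0, -1.8]
gripper_width: 0.195
```

Emit:
play_rows(
  steps=[
    [[0, 0, 0], 0, -1],
    [[0, 0, 0], 0, -1],
    [[0, 0, 0], 0, -1],
    [[0, -10, 0], 0, -1],
    [[0, -25, 0], 0, -1],
  ],
)

```text
t: 25.0
position: [0.4922, -0.3823, 0.1244]
tcp_rot: [0.709, -0.007, 0.058, -0.703]
contact_force: [-0.7, -0.8, -3.0]
gripper_width: 0.198
```

```bash
python3 - <<'E'
from h import *
plan([0.5635,-0.0922,0.15],85.8)
E
```

```text
t 25.0 pos [ 0.4922 -0.3823  0.1244] yaw 84.78708611896329 j [-0.8001  0.5005 -0.2157  0.7968  0.0437 -0.708 ] down [ 0.0715 -0.011  -0.9974] w 0.19806631971692806 F [-0.7057 -0.79   -2.9521]
spin -1.0129138810367095 (other 178.9870861189633 )
shift before spin [ 46.4586 -23.5983 295.2146]
shift after spin [ 51.6701 -23.5983 294.3472]
```

Emit:
play_rows(
  steps=[
    [[4, -12, 40], -0.5, -1],
    [[7, -4, 46], -0.5, -1],
    [[8, -2, 46], 0, -1],
    [[9, 0, 46], 0, -1],
    [[9, 0, 46], 0, -1],
  ],
)

```text
t: 25.5
position: [0.5477, -0.1638, 0.1495]
tcp_rot: [0.711, -0.003, 0.058, -0.7]
contact_force: [1.2, -0.5, -3.0]
gripper_width: 0.198
```

```bash
python3 - <<'E'
from h import *
plan([0.5635,-0.0922,0.13],85.8)
E
```

```text
t 25.5 pos [ 0.5477 -0.1638  0.1495] yaw 85.07626289085569 j [-0.4276  0.3758 -0.3474  0.7694  0.0147 -0.3415] down [ 0.0772 -0.019  -0.9968] w 0.197903911438576 F [ 1.2178 -0.4532 -3.0183]
spin -0.7237371091443094 (other 179.2762628908557 )
shift before spin [ 8.1284 19.2963 72.8911]
shift after spin [ 9.0485 19.2963 72.7826]
```

Emit:
play_rows(
  steps=[
    [[5, 5, 38], -0.4, -1],
    [[4, 5, 22], -0.3, -1],
    [[0, 5, 2], 0, -1],
    [[0, 0, 0], 0, -1],
    [[0, 0, 0], 0, -1],
  ],
)

```text
t: 26.0
position: [0.5632, -0.0943, 0.1361]
tcp_rot: [0.711, 0.005, 0.05, -0.701]
contact_force: [0.0, 0.1, -3.3]
gripper_width: 0.198
```

```bash
python3 - <<'E'
from h import *
plan([0.5635,-0.0922,0.10],85.8)
d=snap("wrist","w14",(160,80,480,360),2.2); pickle.dump(d,open("w14.pkl","wb"))
E
```

```text
t 26.0 pos [ 0.5632 -0.0943  0.1361] yaw 86.32815609040334 j [-0.2985  0.3889 -0.3661  0.7367  0.0063 -0.2347] down [ 0.0774 -0.0172 -0.9969] w 0.19763241413842994 F [ 0.0198  0.0501 -3.3467]
spin 0.5281560904033427 (other -179.47184390959666 )
shift before spin [-2.6445 35.999   2.5434]
shift after spin [-2.6679 35.999   2.5189]
```

View pics/w14.png

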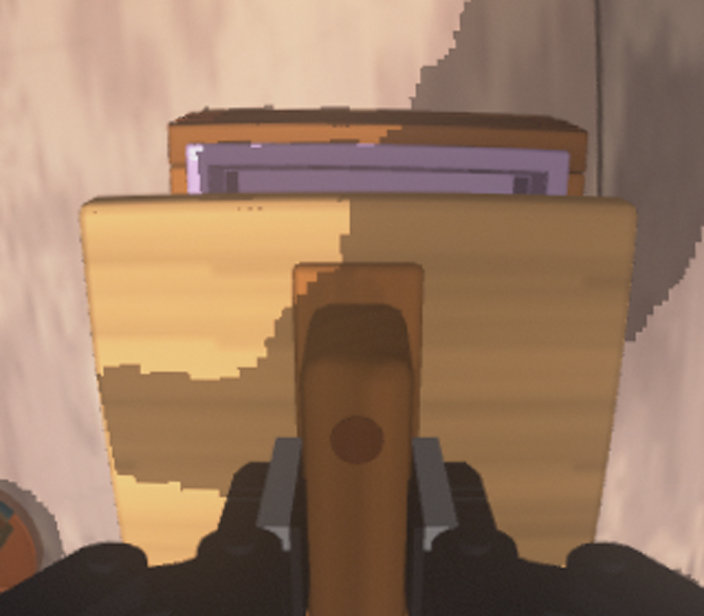

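```bash
python3 - <<'E'
from h import *
d=pickle.load(open("w14.pkl","rb")); p=ctrl.observe()["position"]
f=lambda l:[(a/2.2+160,b/2.2+80) for a,b in l]
h=.0535;s=.0595
print("sqlid");q=fit(d,f([(81,201),(637,201)]),[(-h,-h),(-h,h)],[p[2]-.0088]*2); print("lid-TCP",(q[:2]-p[:2])*1000)
print("mould");fit(d,f([(170,125),(588,129)]),[(-s,-s),(-s,s)],[.048]*2)
g=[at(d,u,v,p[2]+.0232,True) for u,v in f([(357,440)])]; print("pin",g,"rel",(g[0]-p)*1000)
plan([0.5635,-0.0922,0.10],85.8)
E
```

```text
sqlid
x,y mm, yaw: [562.1566 -94.774 ] -3.4694008070603055 res mm [[-0.0709 -1.1695]
 [ 0.0709  1.1695]]
lid-TCP [-0.9524 -0.1734]
mould
x,y mm, yaw: [563.4254 -90.0586] -3.838057745675724 res mm [[-0.0661 -0.9852]
 [ 0.0661  0.9852]]
pin [array([ 0.5412, -0.0934,  0.1593])] rel [-21.9267   1.2064  23.2   ]
t 26.05 pos [ 0.5631 -0.0946  0.1361] yaw 86.29400990398959 j [-0.2991  0.3889 -0.3661  0.7367  0.0063 -0.2346] down [ 0.0773 -0.0172 -0.9969] w 0.19609956617581278 F [-0.2535  0.2904 -2.3664]
spin 0.49400990398959266 (other -179.5059900960104 )
shift before spin [-2.5908 35.9967  2.8628]
shift after spin [-2.6154 35.9967  2.8404]
```

Emit:
play_rows(
  steps=[
    [[-1, 15, 1], 0.3, -1],
    [[-1, 15, 1], 0.2, -1],
    [[0, 10, 0], 0, -1],
    [[0, 0, 0], 0, -1],
    [[0, 0, 0], 0, -1],
  ],
)

```text
t: 26.55
position: [0.565, -0.0994, 0.0967]
tcp_rot: [0.712, -0.0, 0.057, -0.7]
contact_force: [-0.2, 0.1, -3.6]
gripper_width: 0.194
```

```bash
python3 - <<'E'
from h import *
plan([0.5642,-0.0918,0.0668],85.8)
E
```

```text
t 26.55 pos [ 0.565  -0.0994  0.0967] yaw 85.27941170983235 j [-0.3055  0.4375 -0.4077  0.6435  0.0049 -0.2234] down [ 0.0796 -0.02   -0.9966] w 0.1940226043455583 F [-0.2306  0.0754 -3.6404]
spin -0.5205882901676517 (other 179.47941170983233 )
shift before spin [-3.7939 29.5422  7.9433]
shift after spin [-3.7216 29.5422  7.9775]
```

Emit:
play_rows(
  steps=[
    [[-1, 4, 6], -0.4, -1],
    [[-1, 4, 1], 0, -1],
    [[0, 3, 0], 0, -1],
    [[0, 0, 0], 0, -1],
    [[0, 0, 0], 0, -1],
  ],
)

```text
t: 27.05
position: [0.5654, -0.0925, 0.0863]
tcp_rot: [0.712, 0.003, 0.056, -0.7]
contact_force: [-1.1, 0.5, -2.9]
gripper_width: 0.199
```

```bash
python3 - <<'E'
from h import *
plan([0.5642,-0.0918,0.0668],85.8)
E
```

```text
t 27.05 pos [ 0.5654 -0.0925  0.0863] yaw 85.69360076530802 j [-0.2931  0.4481 -0.4232  0.6148  0.0039 -0.2184] down [ 0.0821 -0.0207 -0.9964] w 0.19891012043918724 F [-1.1058  0.5218 -2.8974]
spin -0.10639923469197754 (other 179.893600765308 )
shift before spin [-2.9157 19.2787  0.9274]
shift after spin [-2.9139 19.2787  0.9328]
```

Emit:
play_rows(
  steps=[
    [[-2, 4, 0], 0, -1],
    [[-1, 4, 0], 0, -1],
    [[0, 4, 0], 0, -1],
    [[0, 0, 0], 0, -1],
    [[0, 0, 0], 0, -1],
  ],
)

```text
t: 27.55
position: [0.5633, -0.0926, 0.073]
tcp_rot: [0.712, 0.003, 0.056, -0.7]
contact_force: [-0.3, -0.4, -2.0]
gripper_width: 0.195
```

```bash
python3 - <<'E'
from h import *
plan([0.5642,-0.0918,0.0668],85.8)
E
```

```text
t 27.55 pos [ 0.5633 -0.0926  0.073 ] yaw 85.69767887369974 j [-0.2942  0.4622 -0.442   0.5818  0.0039 -0.2196] down [ 0.0822 -0.0208 -0.9964] w 0.19461631954109063 F [-0.3143 -0.4108 -2.0433]
spin -0.1023211263002537 (other 179.89767887369976 )
shift before spin [0.3349 6.2604 0.9154]
shift after spin [0.3365 6.2604 0.9148]
```

Emit:
play_rows(
  steps=[
    [[0, 3, 1], 0, -1],
    [[0, 3, 0], 0, -1],
    [[0, 1, 0], 0, -1],
    [[0, 0, 0], 0, -1],
    [[0, 0, 0], 0, -1],
  ],
)

```text
t: 28.05
position: [0.5644, -0.0918, 0.0672]
tcp_rot: [0.712, 0.004, 0.056, -0.7]
contact_force: [-1.0, 0.5, -0.2]
gripper_width: 0.199
```

```bash
python3 - <<'E'
from h import *
plan([0.5642,-0.0918,0.0668],85.8)
E
```

```text
t 28.05 pos [ 0.5644 -0.0918  0.0672] yaw 85.70429323882246 j [-0.2924  0.4709 -0.4462  0.5677  0.0041 -0.2179] down [ 0.0834 -0.0209 -0.9963] w 0.19872004114991992 F [-0.9647  0.4643 -0.1792]
spin -0.09570676117753862 (other 179.90429323882245 )
shift before spin [-0.2535  0.3932 -0.0415]
shift after spin [-0.2536  0.3932 -0.0411]
```

Weight is off the gripper (home). Release and rise.

Emit:
play_rows(
  steps=[
    [[0, 0, 0], 0, -0.3],
    [[0, 0, 0], 0, 1],
    [[0, 0, 0], 0, 1],
    [[0, 0, 0], 0, 1],
    [[0, -10, 0], 0, 1],
  ],
)

```text
t: 28.55
position: [0.5642, -0.0918, 0.0769]
tcp_rot: [0.712, 0.004, 0.056, -0.699]
contact_force: [0.6, -0.2, 0.2]
gripper_width: 0.994
```

Emit:
play_rows(
  steps=[
    [[0, -40, 0], 0, 1],
    [[0, -45, 0], 0, 1],
    [[0, -45, 0], 0, 1],
    [[0, -45, 0], 0, 1],
    [[0, -10, 0], 0, 1],
  ],
)

```text
t: 29.05
position: [0.5466, -0.0873, 0.2699]
tcp_rot: [0.712, 0.003, 0.056, -0.7]
contact_force: [0.4, 0.2, 0.7]
gripper_width: 0.996
```

```bash
python3 - <<'E'
from h import *
plan([0.70,-0.092,0.3],85.8)
d=snap("wrist","w15"); pickle.dump(d,open("w15.pkl","wb"))
E
```

```text
t 29.05 pos [ 0.5466 -0.0873  0.2699] yaw 85.68806229357816 j [-0.2939  0.2441 -0.2092  1.0327  0.0038 -0.2191] down [ 0.0822 -0.0209 -0.9964] w 0.9955560130315289 F [0.4073 0.1535 0.7061]
spin -0.1119377064218412 (other 179.88806229357817 )
shift before spin [155.2834 -17.3023   6.449 ]
shift after spin [155.2957 -17.3023   6.1456]
```

View pics/w15.png

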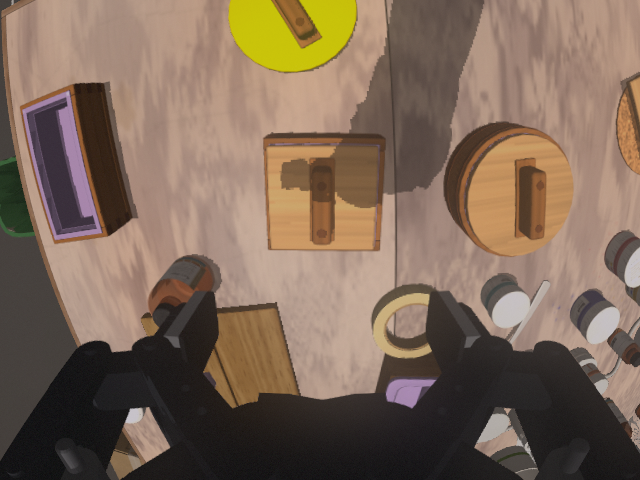

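Emit:
play_rows(
  steps=[
    [[48, -10, 0], 0, 1],
    [[48, -10, 0], 0, 1],
    [[48, 0, 0], 0, 1],
    [[0, 0, 0], 0, 1],
    [[0, 0, 0], 0, 1],
  ],
)

```text
t: 29.6
position: [0.6814, -0.0955, 0.2888]
tcp_rot: [0.711, -0.004, 0.049, -0.701]
contact_force: [0.0, 0.7, -0.1]
gripper_width: 0.999
```

```bash
python3 - <<'E'
from h import *
plan([0.60,0.05,0.3],85.8)
d=pickle.load(open("w15.pkl","rb")); crop(d,"w15a",(255,125,395,260),4)
E
```

```text
t 29.6 pos [ 0.6814 -0.0955  0.2888] yaw 85.66118105720975 j [-0.2463  0.5181  0.246   1.2339 -0.0003 -0.1709] down [ 0.0627 -0.016  -0.9979] w 0.9985461581243388 F [ 0.0426  0.6528 -0.0567]
spin -0.13881894279025175 (other 179.86118105720976 )
shift before spin [-91.1822 -18.593  138.7925]
shift after spin [-90.8457 -18.593  139.013 ]
```

View pics/w15a.png

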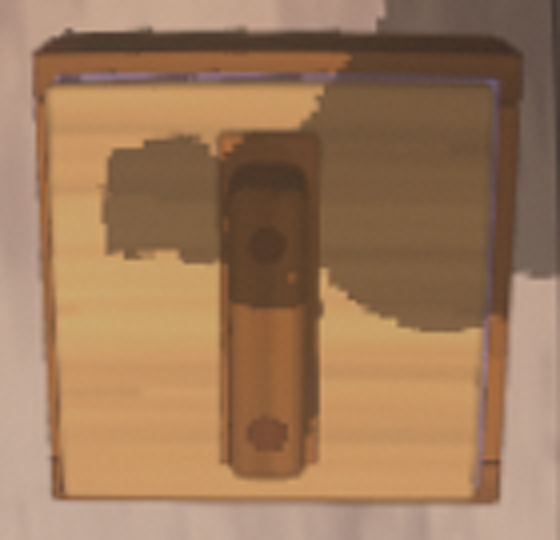

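Emit:
play_rows(
  steps=[
    [[-16, 0, 0], 0, 1],
    [[-16, 0, 0], 0, 1],
    [[-16, 0, 0], 0, 1],
    [[-16, 0, 0], 0, 1],
    [[-16, 0, 0], 0, 1],
  ],
)

```text
t: 30.1
position: [0.5928, -0.0881, 0.2774]
tcp_rot: [0.71, -0.008, 0.045, -0.702]
contact_force: [0.1, -0.4, 0.5]
gripper_width: 1.001
```

Emit:
play_rows(
  steps=[
    [[48, 0, 0], 0, 1],
    [[48, 0, 0], 0, 1],
    [[0, 0, 0], 0, 1],
    [[0, 0, 0], 0, 1],
    [[0, 0, 0], 0, 1],
  ],
)

```text
t: 30.6
position: [0.669, -0.0912, 0.2703]
tcp_rot: [0.708, -0.02, 0.035, -0.705]
contact_force: [-0.4, -0.6, -0.3]
gripper_width: 0.996
```

```bash
python3 - <<'E'
from h import *
plan([0.49,0.379,0.2],115.5)
E
```

```text
t 30.6 pos [ 0.669  -0.0912  0.2703] yaw 85.57568327086037 j [-0.2445  0.5339  0.2278  1.2436 -0.0006 -0.1673] down [ 0.0203 -0.0057 -0.9998] w 0.9962048284801538 F [-0.4315 -0.6203 -0.3363]
spin -29.924316729139633 (other 150.07568327086037 )
shift before spin [-216.086    63.9688  455.3068]
shift after spin [ 39.8538  63.9688 502.4033]
```

Emit:
play_rows(
  steps=[
    [[-16, 1, 36], -3, 1],
    [[-14, 1, 37], -3, 1],
    [[-12, 1, 38], -3, 1],
    [[-10, 1, 39], -3, 1],
    [[-8, 1, 39], -3, 1],
  ],
)

```text
t: 31.1
position: [0.5972, 0.0959, 0.2656]
tcp_rot: [0.708, 0.073, -0.056, -0.701]
contact_force: [0.6, 0.7, 0.5]
gripper_width: 0.997
```

Emit:
play_rows(
  steps=[
    [[-6, 1, 40], -3, 1],
    [[-4, 1, 40], -3, 1],
    [[-2, 1, 40], -3, 1],
    [[0, 1, 40], -3, 1],
    [[2, 1, 40], -2, 1],
  ],
)

```text
t: 31.6
position: [0.5207, 0.2899, 0.2632]
tcp_rot: [0.695, 0.164, -0.142, -0.686]
contact_force: [0.7, 0.3, 0.1]
gripper_width: 0.995
```

```bash
python3 - <<'E'
from h import *
plan([0.49,0.379,0.2],115.5)
E
```

```text
t 31.6 pos [0.5207 0.2899 0.2632] yaw 114.99907842519053 j [ 0.3934  0.3735 -0.0419  1.1268 -0.0179 -0.0435] down [ 0.0332 -0.0056 -0.9994] w 0.9949262122869738 F [0.7143 0.3378 0.089 ]
spin -0.5009215748094675 (other 179.49907842519053 )
shift before spin [ 8.0942 61.6065 94.9282]
shift after spin [ 8.9238 61.6065 94.8538]
```

Emit:
play_rows(
  steps=[
    [[4, 10, 40], -0.3, 1],
    [[3, 15, 35], 0, 1],
    [[0, 15, 10], 0, 1],
    [[0, 10, 0], 0, 1],
    [[0, 0, 0], 0, 1],
  ],
)

```text
t: 32.1
position: [0.4845, 0.3747, 0.2161]
tcp_rot: [0.692, 0.172, -0.144, -0.686]
contact_force: [0.2, -0.7, -0.6]
gripper_width: 0.995
```

```bash
python3 - <<'E'
from h import *
plan([0.49,0.379,0.2],115.5)
d=snap("wrist","w16",(190,60,450,330),2.2); pickle.dump(d,open("w16.pkl","wb"))
E
```

```text
t 32.1 pos [0.4845 0.3747 0.2161] yaw 115.77874899477533 j [ 0.5485  0.4268 -0.0827  1.0272 -0.0215  0.0979] down [ 0.0402 -0.0006 -0.9992] w 0.9952530607857807 F [ 0.1632 -0.687  -0.645 ]
spin 0.2787489947753272 (other -179.72125100522467 )
shift before spin [ 6.2615 16.3251  1.7956]
shift after spin [ 6.2527 16.3251  1.826 ]
```

View pics/w16.png

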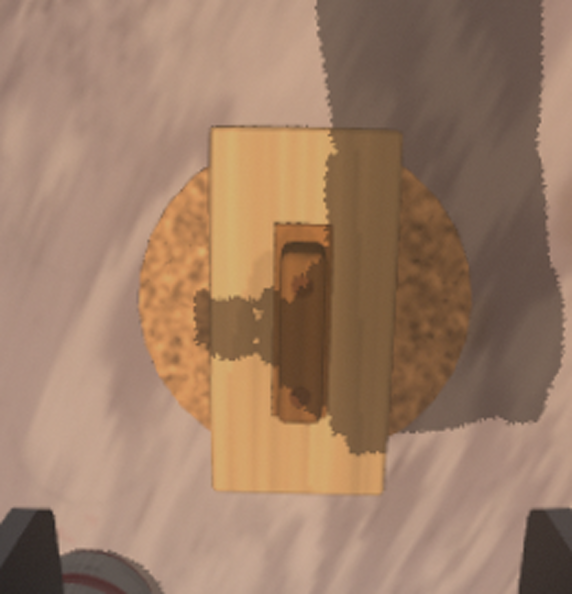

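```bash
python3 - <<'E'
from h import *
d=pickle.load(open("w16.pkl","rb"))
f=lambda l:[(a/2.2+190,b/2.2+60) for a,b in l]
g=[at(d,u,v,.054,True) for u,v in f([(302,287),(299,396)])]; print("pins",np.mean(g,0),np.degrees(np.arctan2(*(g[1]-g[0])[[1,0]])))
a,b=.0815,.0395
fit(d,f([(211,127),(401,131),(383,493),(212,490)]),[(-a,-b),(-a,b),(a,b),(a,-b)],[.022]*4)
plan([0.492,0.379,0.0285],115.5)
E
```

```text
pins [0.4918 0.379  0.054 ] 24.50708063079003
x,y mm, yaw: [491.039  378.9498] 24.77314063575776 res mm [[-0.5333 -1.4824]
 [-1.3445  0.4595]
 [ 0.9889  1.0102]
 [ 0.8889  0.0127]]
t 32.15 pos [0.4849 0.3747 0.217 ] yaw 115.74574422735675 j [ 0.548   0.4262 -0.0814  1.0282 -0.0212  0.098 ] down [ 0.0409  0.0001 -0.9992] w 1.0003453327596574 F [0.4577 0.2836 0.1649]
spin 0.24574422735675228 (other -179.75425577264326 )
shift before spin [  1.2993 188.6095   4.1831]
shift after spin [  1.2813 188.6095   4.1887]
```

Emit:
play_rows(
  steps=[
    [[0, 28, 2], 0.5, 1],
    [[0, 28, 1], 0.5, 1],
    [[0, 28, 1], 0, 1],
    [[-1, 28, 0], 0, 1],
    [[-1, 28, 0], 0, 1],
  ],
)

```text
t: 32.65
position: [0.4974, 0.3752, 0.0849]
tcp_rot: [0.692, 0.169, -0.127, -0.69]
contact_force: [0.1, 0.5, 0.4]
gripper_width: 1.002
```

```bash
python3 - <<'E'
from h import *
plan([0.4915,0.379,0.0285],114.6)
E
```

```text
t 32.65 pos [0.4974 0.3752 0.0849] yaw 114.14073667306133 j [ 0.5389  0.5479 -0.2483  0.7191 -0.0227  0.1165] down [ 0.0591  0.009  -0.9982] w 1.0022459993281994 F [0.1341 0.4987 0.4165]
spin -0.4592633269386681 (other 179.54073667306133 )
shift before spin [-7.0441 56.0132  6.8252]
shift after spin [-6.9892 56.0132  6.8815]
```

Emit:
play_rows(
  steps=[
    [[-4, 15, 3], -0.3, 1],
    [[-3, 15, 3], 0, 1],
    [[-1, 10, 0], 0, 1],
    [[0, 6, 0], 0, 1],
    [[0, 0, 0], 0, 1],
  ],
)

```text
t: 33.15
position: [0.4936, 0.3714, 0.0373]
tcp_rot: [0.693, 0.168, -0.125, -0.69]
contact_force: [-0.3, 1.3, 0.5]
gripper_width: 0.996
```

```bash
python3 - <<'E'
from h import *
plan([0.4915,0.379,0.0285],114.6)
E
```

```text
t 33.15 pos [0.4936 0.3714 0.0373] yaw 113.88813754609083 j [ 0.5377  0.5984 -0.3042  0.6131 -0.0244  0.1196] down [ 0.0598  0.0073 -0.9982] w 0.9955627031716426 F [-0.3091  1.3187  0.5249]
spin -0.7118624539091627 (other 179.28813754609084 )
shift before spin [0.6046 8.7573 7.9319]
shift after spin [0.7031 8.7573 7.9238]
```

Emit:
play_rows(
  steps=[
    [[0, 3, 6], -0.6, 1],
    [[0, 4, 1], 0, 1],
    [[0, 1, 0], 0, 1],
    [[0, 0, 0], 0, 1],
    [[0, 0, 0], 0, -1],
  ],
)

```text
t: 33.65
position: [0.4936, 0.3795, 0.0316]
tcp_rot: [0.692, 0.173, -0.127, -0.689]
contact_force: [-0.4, 0.1, 0.8]
gripper_width: 0.853
```

```bash
python3 - <<'E'
from h import *
plan([0.4915,0.379,0.0285],114.6)
E
```

```text
t 33.65 pos [0.4936 0.3795 0.0316] yaw 114.51200092426748 j [ 0.5493  0.6102 -0.3004  0.6001 -0.0251  0.1202] down [ 0.0643  0.01   -0.9979] w 0.8530521269956244 F [-0.3866  0.115   0.7534]
spin -0.08799907573251176 (other 179.9120009242675 )
shift before spin [-2.3194  2.9647  0.4214]
shift after spin [-2.3188  2.9647  0.425 ]
```

Emit:
play_rows(
  steps=[
    [[0, 0, 0], 0, -1],
    [[0, 0, 0], 0, -1],
    [[0, 0, 0], 0, -1],
    [[0, 0, 0], 0, -1],
    [[0, 0, 0], 0, -1],
  ],
)

```text
t: 34.15
position: [0.4938, 0.38, 0.0325]
tcp_rot: [0.692, 0.174, -0.127, -0.689]
contact_force: [0.4, 0.9, -1.8]
gripper_width: 0.195
```

```bash
python3 - <<'E'
from h import *
plan([0.4915,0.379,0.0285],114.6)
E
```

```text
t 34.15 pos [0.4938 0.38   0.0325] yaw 114.5304240212594 j [ 0.5496  0.609  -0.2999  0.6008 -0.0246  0.1201] down [ 0.0649  0.0109 -0.9978] w 0.19483195919131407 F [ 0.4257  0.9077 -1.8386]
spin -0.06957597874058763 (other 179.9304240212594 )
shift before spin [-2.6977  3.8182  0.1224]
shift after spin [-2.6976  3.8182  0.1256]
```

Emit:
play_rows(
  steps=[
    [[0, -10, 0], 0, -1],
    [[0, -40, 0], 0, -1],
    [[0, -45, 0], 0, -1],
    [[0, -40, -10], 0, -1],
    [[0, -20, -35], 0, -1],
  ],
)

```text
t: 34.65
position: [0.4969, 0.3368, 0.1889]
tcp_rot: [0.692, 0.171, -0.133, -0.688]
contact_force: [1.8, 1.0, -1.8]
gripper_width: 0.198
```

```bash
python3 - <<'E'
from h import *
plan([0.55,0,0.19],104)
d=snap("wrist","w17")
E
```

```text
t 34.65 pos [0.4969 0.3368 0.1889] yaw 114.84815915680124 j [ 0.483   0.4124 -0.1782  0.9306 -0.02    0.0484] down [ 0.0532  0.0053 -0.9986] w 0.19750510082289677 F [ 1.7915  0.986  -1.7777]
spin 10.848159156801245 (other -169.15184084319876 )
shift before spin [ -93.4764   -0.0214 -327.9316]
shift after spin [ -30.0869   -0.0214 -339.6642]
```

View pics/w17.png

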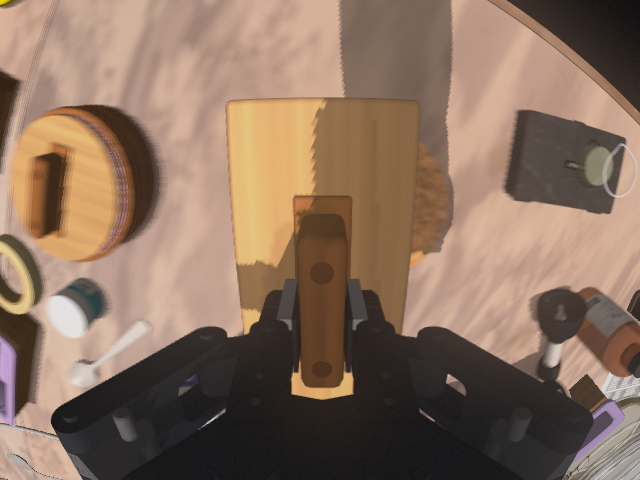

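Emit:
play_rows(
  steps=[
    [[-11, 0, -42], 1.4, -1],
    [[-10, 0, -42], 1.4, -1],
    [[-9, 0, -42], 1.4, -1],
    [[-8, 0, -42], 1.4, -1],
    [[-7, 0, -42], 1.4, -1],
  ],
)

```text
t: 35.2
position: [0.538, 0.1165, 0.1978]
tcp_rot: [0.7, 0.131, -0.085, -0.696]
contact_force: [0.4, -0.1, -1.5]
gripper_width: 0.196
```

Emit:
play_rows(
  steps=[
    [[-8, 0, -42], 1.4, -1],
    [[-7, 0, -42], 1.4, -1],
    [[-8, 0, -42], 1.4, -1],
    [[-9, 0, -42], 1.4, -1],
    [[-10, 0, -42], 1.4, -1],
  ],
)

```text
t: 35.7
position: [0.5491, -0.1059, 0.1988]
tcp_rot: [0.705, 0.086, -0.04, -0.703]
contact_force: [1.1, 0.3, -2.1]
gripper_width: 0.196
```

```bash
python3 - <<'E'
from h import *
plan([0.4975,-0.3858,0.18],92.8)
E
```

```text
t 35.7 pos [ 0.5491 -0.1059  0.1988] yaw 100.2702067193209 j [-0.3365  0.32   -0.2907  0.8998  0.0253 -0.5152] down [ 0.0651  0.004  -0.9979] w 0.19595468780461836 F [ 1.0594  0.3326 -2.1426]
spin 7.470206719320899 (other -172.5297932806791 )
shift before spin [-101.79     14.2699 -266.0321]
shift after spin [ -66.3391   14.2699 -277.0079]
```

Emit:
play_rows(
  steps=[
    [[-15, 0, -42], 1.5, -1],
    [[-14, 0, -42], 1.5, -1],
    [[-12, 0, -42], 1.5, -1],
    [[-11, 0, -42], 1.5, -1],
    [[-11, 0, -42], 1, -1],
  ],
)

```text
t: 36.2
position: [0.5092, -0.3308, 0.1962]
tcp_rot: [-0.706, -0.041, -0.005, 0.707]
contact_force: [1.1, -0.2, -1.8]
gripper_width: 0.2
```

```bash
python3 - <<'E'
from h import *
plan([0.4975,-0.3858,0.16],92.8)
E
```

```text
t 36.2 pos [ 0.5092 -0.3308  0.1962] yaw 92.8935834684887 j [-0.7207  0.4179 -0.1507  0.9566  0.0457 -0.7701] down [ 0.0643  0.0042 -0.9979] w 0.19998804591467184 F [ 1.12   -0.1526 -1.7515]
spin 0.09358346848870269 (other -179.9064165315113 )
shift before spin [-16.7568  35.1121 -54.3729]
shift after spin [-16.6679  35.1121 -54.4001]
```

Emit:
play_rows(
  steps=[
    [[-8, 5, -30], 0, -1],
    [[-5, 10, -14], 0, -1],
    [[0, 10, 0], 0, -1],
    [[0, 10, 0], 0, -1],
    [[0, 0, 0], 0, -1],
  ],
)

```text
t: 36.7
position: [0.4973, -0.3798, 0.157]
tcp_rot: [-0.705, -0.037, -0.007, 0.708]
contact_force: [-0.5, 0.3, -3.3]
gripper_width: 0.196
```

```bash
python3 - <<'E'
from h import *
plan([0.4975,-0.3858,0.13],92.8)
d=snap("wrist","w18"); pickle.dump(d,open("w18.pkl","wb"))
E
```

```text
t 36.7 pos [ 0.4973 -0.3798  0.157 ] yaw 92.46000801924633 j [-0.7936  0.4867 -0.146   0.8982  0.0481 -0.8355] down [ 0.0622  0.0054 -0.9981] w 0.19642395165613002 F [-0.4758  0.3265 -3.2593]
spin -0.3399919807536662 (other 179.66000801924633 )
shift before spin [-1.787  26.9352 -6.1014]
shift after spin [-1.8231 26.9352 -6.0907]
```

View pics/w18.png

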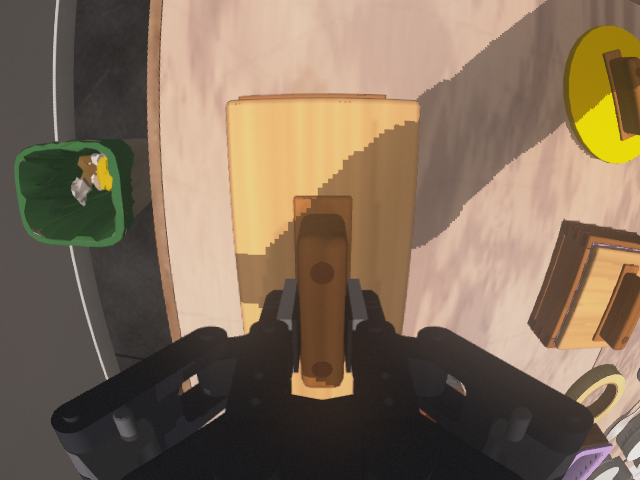

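```bash
python3 - <<'E'
from h import *
d=pickle.load(open("w18.pkl","rb")); p=ctrl.observe()["position"]
crop(d,"w18a",(210,80,440,240),3.4)
g=[at(d,u,v,p[2]+.0215,True) for u,v in [(322,272),(321,369)]]; print("pins rel",(np.mean(g,0)-p)*1000,np.linalg.norm(g[0]-g[1]),np.degrees(np.arctan2(*(g[1]-g[0])[[1,0]])))
E
```

```text
pins rel [-2.4305 -1.2212 21.5   ] 0.04425466652537939 1.9810349705376575
```

View pics/w18a.png

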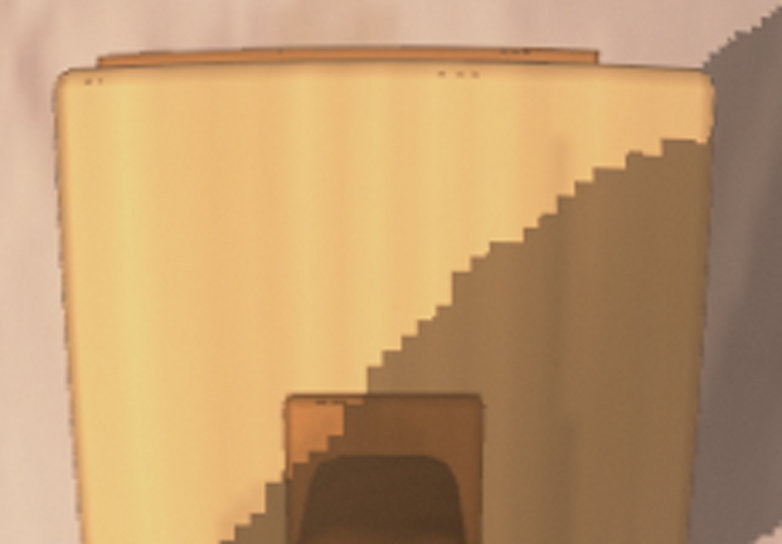

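```bash
python3 - <<'E'
from h import *
d=pickle.load(open("w18.pkl","rb")); p=ctrl.observe()["position"]
f=lambda l:[(x/3.4+210,y/3.4+80) for x,y in l]
a,b=.0815,.0395
for dz in (0,.002):
  q=fit(d,f([(57,72),(714,72)]),[(-a,-b),(-a,b)],[p[2]-.0105+dz]*2); print("lid-TCP",(q[:2]-p[:2])*1000)
a,b=.0875,.0455
fit(d,f([(97,57),(600,52)]),[(-a,-b),(-a,b)],[.066]*2)
plan([0.499,-0.3850,0.13],92.8)
E
```

```text
x,y mm, yaw: [ 495.9528 -379.8941] 2.551228570144421 res mm [[ 0.0429 -0.9634]
 [-0.0429  0.9634]]
lid-TCP [-1.7565 -0.2283]
x,y mm, yaw: [ 495.9769 -379.9066] 2.551226646444776 res mm [[ 0.0661 -1.4833]
 [-0.0661  1.4833]]
lid-TCP [-1.7324 -0.2408]
x,y mm, yaw: [ 498.7834 -385.8309] -357.2771295305443 res mm [[ 0.0126 -0.2651]
 [-0.0126  0.2651]]
t 36.75 pos [ 0.4977 -0.3797  0.1577] yaw 92.49053405202329 j [-0.7931  0.486  -0.1452  0.8991  0.0482 -0.8355] down [ 0.0627  0.005  -0.998 ] w 0.19639693272028497 F [ 0.1439 -0.2285 -1.5859]
spin -0.30946594797670457 (other 179.69053405202328 )
shift before spin [-0.6876 27.7448 -5.4496]
shift after spin [-0.717  27.7448 -5.4458]
```

Emit:
play_rows(
  steps=[
    [[0, 15, -3], -0.2, -1],
    [[0, 15, -1], 0, -1],
    [[0, 12, 0], 0, -1],
    [[0, 0, 0], 0, -1],
    [[0, 0, 0], 0, -1],
  ],
)

```text
t: 37.25
position: [0.5032, -0.3795, 0.1135]
tcp_rot: [-0.705, -0.042, -0.003, 0.708]
contact_force: [-0.2, -0.3, -2.4]
gripper_width: 0.198
```

```bash
python3 - <<'E'
from h import *
plan([0.4999,-0.3855,0.0865],92.8)
E
```

```text
t 37.25 pos [ 0.5032 -0.3795  0.1135] yaw 93.11551343359207 j [-0.787   0.5342 -0.1878  0.8075  0.0489 -0.8403] down [ 0.0637  0.0053 -0.998 ] w 0.19768957549430236 F [-0.1612 -0.2564 -2.3572]
spin 0.3155134335920735 (other -179.68448656640794 )
shift before spin [-5.3119 26.7365 -5.8744]
shift after spin [-5.2795 26.7365 -5.9036]
```

Emit:
play_rows(
  steps=[
    [[-3, 4, -5], 0.2, -1],
    [[-1, 5, -1], 0, -1],
    [[0, 2, 0], 0, -1],
    [[0, 0, 0], 0, -1],
    [[0, 0, 0], 0, -1],
  ],
)

```text
t: 37.75
position: [0.5006, -0.3871, 0.1029]
tcp_rot: [-0.706, -0.041, -0.005, 0.707]
contact_force: [-0.5, 1.2, -1.5]
gripper_width: 0.196
```

```bash
python3 - <<'E'
from h import *
plan([0.4999,-0.3855,0.0865],92.8)
E
```

```text
t 37.75 pos [ 0.5006 -0.3871  0.1029] yaw 92.89320987437519 j [-0.7986  0.5481 -0.1945  0.7849  0.0493 -0.848 ] down [ 0.0655  0.0034 -0.9978] w 0.19567989173681744 F [-0.505   1.1538 -1.4805]
spin 0.0932098743751908 (other -179.9067901256248 )
shift before spin [-1.704  16.3113  1.5958]
shift after spin [-1.7066 16.3113  1.593 ]
```

Emit:
play_rows(
  steps=[
    [[-1, 3, 1], 0, -1],
    [[0, 4, 0], 0, -1],
    [[0, 0, 0], 0, -1],
    [[0, 0, 0], 0, -1],
    [[0, 0, 0], 0, -1],
  ],
)

```text
t: 38.25
position: [0.5001, -0.386, 0.0956]
tcp_rot: [-0.706, -0.041, -0.005, 0.707]
contact_force: [-0.5, -0.1, -2.0]
gripper_width: 0.196
```

```bash
python3 - <<'E'
from h import *
plan([0.4999,-0.3855,0.0865],92.8)
d=snap("wrist","w19",(210,70,440,230),3.4); pickle.dump(d,open("w19.pkl","wb"))
E
```

```text
t 38.25 pos [ 0.5001 -0.386   0.0956] yaw 92.89650034686505 j [-0.7981  0.5538 -0.2058  0.7674  0.0494 -0.8475] down [ 0.0659  0.0031 -0.9978] w 0.19595012229662867 F [-0.5003 -0.1356 -2.0225]
spin 0.09650034686505649 (other -179.90349965313493 )
shift before spin [-0.7724  9.0627  0.5587]
shift after spin [-0.7734  9.0627  0.5574]
```

View pics/w19.png

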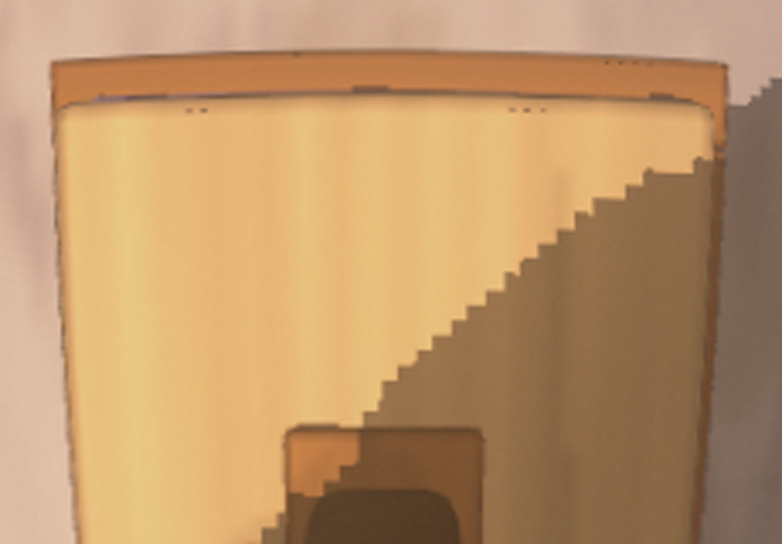

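Emit:
play_rows(
  steps=[
    [[-1, 4, 0.5], 0, -1],
    [[0, 3, 0], 0, -1],
    [[0, 2, 0], 0, -1],
    [[0, 0, 0], 0, -1],
    [[0, 0, 0], 0, -1],
  ],
)

```text
t: 38.8
position: [0.5, -0.3859, 0.0866]
tcp_rot: [-0.706, -0.041, -0.006, 0.707]
contact_force: [-0.4, -0.4, -0.6]
gripper_width: 0.199
```

```bash
python3 - <<'E'
from h import *
plan([0.4999,-0.3855,0.0865],92.8)
E
```

```text
t 38.8 pos [ 0.5    -0.3859  0.0866] yaw 92.89255505947897 j [-0.7979  0.5625 -0.217   0.7461  0.0491 -0.8473] down [ 0.0667  0.0019 -0.9978] w 0.1988995751347792 F [-0.4309 -0.3985 -0.5894]
spin 0.09255505947896836 (other -179.90744494052103 )
shift before spin [-0.0959  0.0767  0.4367]
shift after spin [-0.0966  0.0767  0.4365]
```

Home height reached and the weight is resting on the mould. Release and rise.

Emit:
play_rows(
  steps=[
    [[0, 1, 0], 0, -1],
    [[0, 0, 0], 0, -0.3],
    [[0, 0, 0], 0, 1],
    [[0, 0, 0], 0, 1],
    [[0, 0, 0], 0, 1],
  ],
)

```text
t: 39.3
position: [0.5009, -0.3866, 0.087]
tcp_rot: [0.707, 0.042, 0.006, -0.706]
contact_force: [-0.9, -0.3, -0.1]
gripper_width: 0.847
```

Emit:
play_rows(
  steps=[
    [[0, -10, 0], 0, 1],
    [[0, -40, 0], 0, 1],
    [[0, -45, 0], 0, 1],
    [[0, -45, 0], 0, 1],
    [[0, 0, 0], 0, 1],
  ],
)

```text
t: 39.8
position: [0.4901, -0.3859, 0.2323]
tcp_rot: [-0.706, -0.041, -0.006, 0.707]
contact_force: [0.3, -0.6, -0.3]
gripper_width: 0.998
```

```bash
python3 - <<'E'
from h import *
plan([0.4999,-0.3855,0.0865],92.8)
d=snap("wrist","w20"); pickle.dump(d,open("w20.pkl","wb")); crop(d,"w20a",(230,80,410,320),2.4)
s=snap("side","s20",(220,150,460,330),3.3); pickle.dump(s,open("s20.pkl","wb"))
c=snap("scene","c20")
E
```

```text
t 39.8 pos [ 0.4901 -0.3859  0.2323] yaw 92.90275316956532 j [-0.8098  0.4258 -0.0435  1.0576  0.0501 -0.8594] down [ 0.0665  0.0028 -0.9978] w 0.9975344960414018 F [ 0.2933 -0.5606 -0.3236]
spin 0.1027531695653181 (other -179.89724683043468 )
shift before spin [  0.0554 146.0948   0.0057]
shift after spin [  0.0554 146.0948   0.0058]
```

View pics/w20a.png

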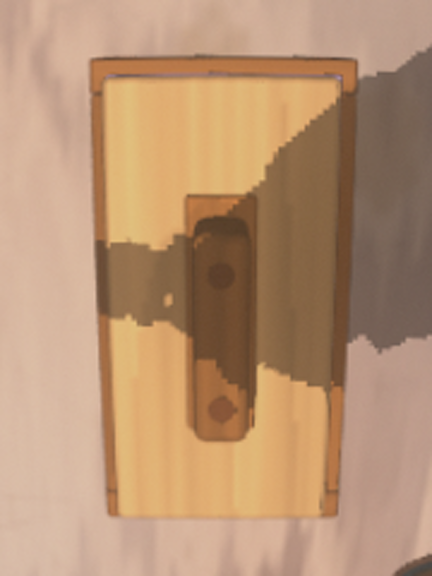

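View pics/s20.png

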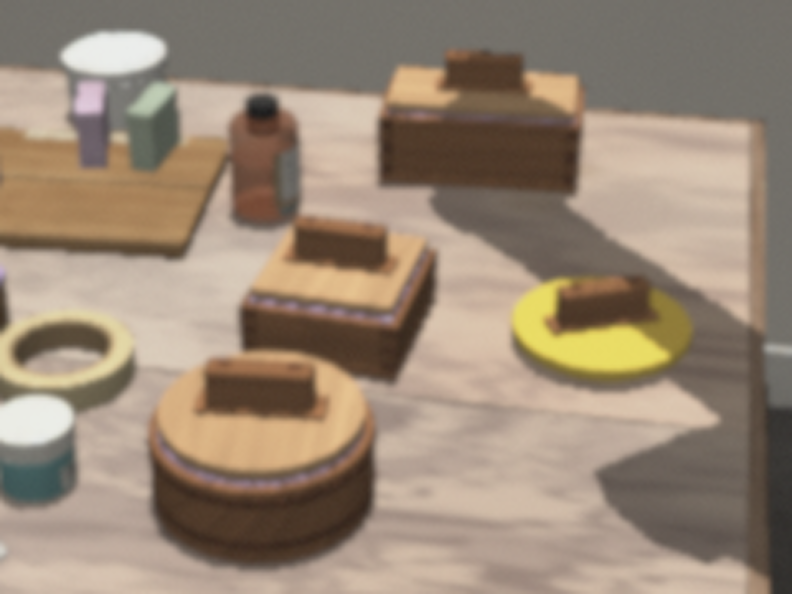

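```bash
python3 - <<'E'
from h import *
s=pickle.load(open("s20.pkl","rb")); w=pickle.load(open("w20.pkl","rb"))
c=read_camera("scene")
f=lambda l:[(x/2.4+230,y/2.4+80) for x,y in l]
a,b=.0815,.0395
print("loaf lid");fit(w,f([(103,77),(340,77),(324,517),(115,517)]),[(-a,-b),(-a,b),(a,b),(a,-b)],[.076]*4)
a,b=.0875,.0455
print("mould");fit(w,f([(90,58),(357,58),(338,515),(108,515)]),[(-a,-b),(-a,b),(a,b),(a,-b)],[.066]*4)
d=pickle.load(open("w15.pkl","rb")); g=lambda l:[(x/4+255,y/4+125) for x,y in l]
h=.0535;q=.0595
print("sq lid");fit(d,g([(47,84),(500,80),(473,497),(62,497)]),[(-h,-h),(-h,h),(h,h),(h,-h)],[.058]*4)
print("sqm");fit(d,g([(35,52),(522,52),(497,500),(55,498)]),[(-q,-q),(-q,q),(q,q),(q,-q)],[.048]*4)
# overlay predicted bar top + board top on side/scene
def overlay(d,name,box,sc):
    x0,y0,x1,y1=box; im=cv2.resize(np.ascontiguousarray(d["frame"][y0:y1,x0:x1,::-1]),None,fx=sc,fy=sc,interpolation=cv2.INTER_CUBIC)
    for (x,y,yaw,rim,shape) in [(.4977,-.3858,2.8,.066,"l"),(.5635,-.0922,-4,.048,"s"),(.5705,.1182,5.3,.058,"r")]:
        def dr(P,z,col):
            t=np.radians(yaw);M=np.array([[np.cos(t),-np.sin(t)],[np.sin(t),np.cos(t)]])
            W=np.c_[np.array(P)@M.T+[x,y],np.full(len(P),z)]
            p=((proj(d,W)-[x0,y0])*sc).astype(int); cv2.polylines(im,[p.reshape(-1,1,2)],True,col,1)
        rect=lambda A,B:[(-A,-B),(-A,B),(A,B),(A,-B)]
        circ=[(.0665*np.cos(t),.0665*np.sin(t)) for t in np.linspace(0,6.28,60)]
        dr({"l":rect(.0815,.0395),"s":rect(.0535,.0535),"r":circ}[shape],rim+.010,(0,255,0))
        dr(rect(.035,.009),rim+.042,(255,0,0))
    cv2.imwrite(f"pics/{name}.png",im)
overlay(s,"ov_s",(250,150,430,330),4); 
overlay(c,"ov_c",(240,180,460,310),3.6)
E
```

```text
loaf lid
x,y mm, yaw: [ 497.5229 -386.5648] 2.73779990792989 res mm [[-0.7076 -0.954 ]
 [-0.4992  0.7443]
 [ 0.7861 -0.1858]
 [ 0.4208  0.3955]]
mould
x,y mm, yaw: [ 496.733  -385.5776] 2.9357982021562807 res mm [[-0.9479 -0.5894]
 [-0.9307  0.4683]
 [ 0.9398  0.2795]
 [ 0.9388 -0.1584]]
sq lid
x,y mm, yaw: [563.039  -92.1637] -4.3918724056685745 res mm [[-0.9088 -0.5217]
 [ 0.5559 -0.6566]
 [ 0.6801  1.0554]
 [-0.3272  0.1229]]
sqm
x,y mm, yaw: [562.5843 -90.5022] -4.305299452093357 res mm [[-0.8056 -0.6152]
 [-0.3122  0.3623]
 [ 0.7442  0.8991]
 [ 0.3736 -0.6462]]
```

View pics/ov_s.png

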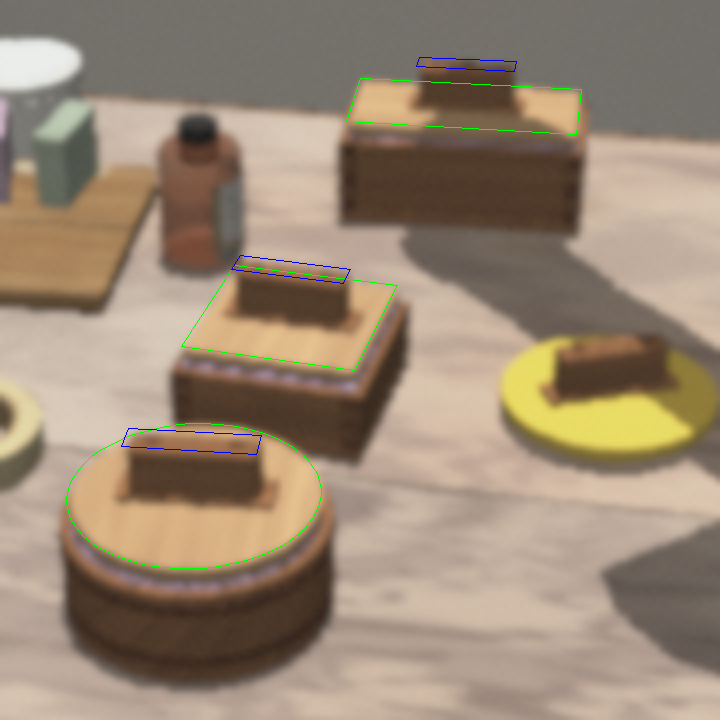

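View pics/ov_c.png

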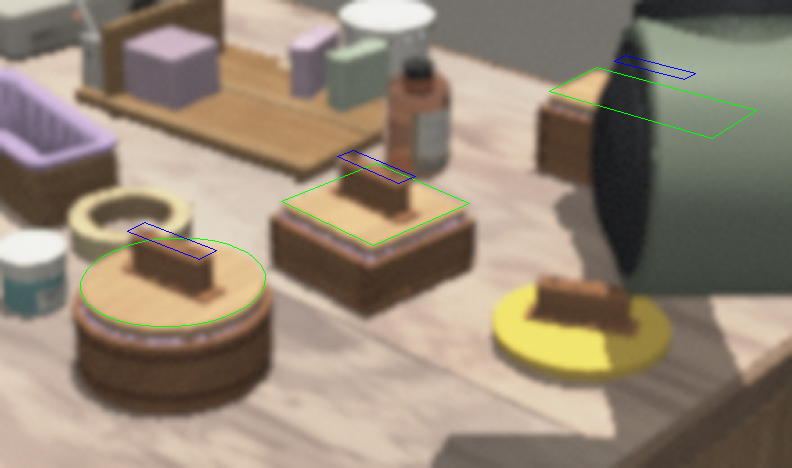

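```bash
python3 - <<'E'
from h import *
s=ctrl.observe(); print(s["t"],s["gripper_width"],s["position"],np.abs(s["joint_velocities"]).max())
d=read_camera("side"); o=cv2.imread("pics/side0.png")[:,:,::-1]
for n,(x0,y0,x1,y1) in {"red":(185,330,230,385),"turq":(215,268,246,305),"bottle":(287,178,313,220)}.items():
    r=cv2.matchTemplate(d["frame"][y0-15:y1+15,x0-15:x1+15],np.ascontiguousarray(o[y0:y1,x0:x1]),cv2.TM_CCOEFF_NORMED); _,v,_,l=cv2.minMaxLoc(r); print(n,v,l[0]-15,l[1]-15)
print(ctrl.sign_off())
E
```

```text
40.0 1.000942738193915 [ 0.4872 -0.3826  0.2235] 0.017750862398412892
red 0.9998643398284912 0 0
turq 0.9998468160629272 0 0
bottle 0.9899248480796814 0 0
the job is handed in; nothing more can be done
None
```

All three moulds are now closed by their own lids, and I handed the job in at about 40 s of the 96 s allowed. No verdict was reported. I put the loaf lid down on the cork mat, moved the round lid to the round mould and the square lid to the square mould, then took the loaf lid from the mat to the loaf mould.

**Last checks:**
- **Position:** the camera fits put each lid within about 2 mm of its mould's centre (limit 7 mm).
- **Seating:** each lid's weight had mostly or fully come off the gripper by release. Side and scene overlays matched the home outlines to about 1 px (roughly 2 mm), with no tilt visible. Some bar tops appeared up to about 1 px lower than predicted. The loaf lid's overlay could only be checked in the side view, because the arm hid it in the scene view.
- **Bystanders:** both jars and the amber bottle show no shift in the side image, and the yellow look-alike was left alone.
- **Gripper:** it is open and clear, about 22 cm above the table.

**Tool tilt:** the tool axis kept drifting off vertical, by up to about 5°. I reduced it twice with quick outward moves, but it was still about 4° at the end. It did not visibly tilt the seated lids. The overlays are too coarse to confirm the 3 mm height and 2.5° level limits exactly.

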